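# Return the change parts to their shadow pads

## Task

After the changeover, put the four loose machine parts (white roller, brass gear, aluminium bearing block, red clamp bar) back on the shadow pads: each upright on the pad whose yellow silhouette has its shape, centred on that silhouette, with the block and the bar turned to lie along theirs. Set them down gently rather than dropping them, and leave the grease jar and the screwdriver where they are.

Things in the scene. Friction and masses are not known exactly. Their poses are not given: they have to be found in the camera images.
- roller_center (a point): white plastic guide roller with two blue bands, loose, standing upright on the table: cylinder 36 mm in diameter, 50 mm high, about 0.12 kg; the point is its centre, 25 mm above its foot; z is its axis, up. Belongs on the small disc.
- gear_center (a point): brass gear with a black bore mark, loose, lying flat: toothed disc 58 mm in diameter over its teeth (56 mm body, which is what the fingers close on), 28 mm high, about 0.35 kg; the point is its centre, 14 mm above its underside; z is its axis, up. Belongs on the large ring.
- block_center (a point): bare aluminium bearing block, loose, lying flat: 70 mm along its x, 42 mm along its y, 36 mm high, four dark screws on top, about 0.28 kg; the point is its centre, 18 mm above its underside; z up; either way round is right. Belongs on the wide rectangle.
- bar_center (a point): red clamp bar, loose, lying flat: 84 mm along its x, 22 mm along its y, 32 mm high, three steel screws on top, about 0.15 kg; the point is its centre, 16 mm above its underside; z up; either way round is right. Belongs on the narrow strip.
- pad_small_disc_mark (a point): fixed grey plastic pad, 96 x 96 x 6 mm, flat on the table and turned up to 30 degrees; flush on its middle a yellow disc of 40 mm diameter (for the roller); the point is the middle of the pad's top face, 6 mm above the table; z up
- pad_ring_mark (a point): fixed grey plastic pad, 96 x 96 x 6 mm, flat on the table and turned up to 30 degrees; flush on its middle a yellow ring of 62 mm outer diameter with a 22 mm black middle (for the gear); the point is the middle of the pad's top face, 6 mm above the table; z up
- pad_rectangle_mark (a point): fixed grey plastic pad, 96 x 96 x 6 mm, flat on the table and turned up to 30 degrees; flush on its middle a yellow rectangle, 74 mm along the pad's x and 46 mm along its y (for the block); the point is the middle of the pad's top face, 6 mm above the table; z up
- pad_strip_mark (a point): fixed grey plastic pad, 96 x 96 x 6 mm, flat on the table and turned up to 30 degrees; flush on its middle a yellow narrow strip, 88 mm along the pad's x and 26 mm along its y (for the bar); the point is the middle of the pad's top face, 6 mm above the table; z up
- grease_jar: bystander: small closed jar with green label and black cap, 42 mm in diameter, 55 mm high, loose, upright among the work; origin at the middle of its underside. Not to be disturbed.
- screwdriver: bystander: stubby screwdriver about 100 mm long, loose, lying at the robot's left edge of the work; origin at the middle of its length on its underside, its x along its length. Not to be disturbed.
Mind the look-alikes: they are no part of the job. Leave any brown or turquoise look-alike of the part that bears roller_center alone.

How it is judged:
By the outcome, as a careful person would: the job done as asked, in the order asked, and still so for the second after the job is handed in, with the robot touching nothing.
It also fails if it takes over 112 s, if anything falls off the work surface, if the arm or the gripper's body presses on something with over 40 N, if the wrist force passes 120 N, or if a joint passes its speed limit or range.

## Robot

A 6-joint arm with a two-finger parallel gripper is mounted at the origin on the work surface. World frame = base frame: x ahead of the robot, y to its left, z up, the work surface at z = 0. Lengths are in m, angles in rad, forces in N, time in s.
With the tool pointing down it reaches from about 0.325 to 0.75 m from the base axis. Payload 7.6 kg.
Tool frame: the origin (TCP) lies at the very end of the fingers, on their centre line; the grasp point (between the pads) lies grasp_offset behind it (grasp_offset is the distance from the TCP to the grasp point, in m); z points along the fingers, y is the line along which they close (so a half turn about z gives the same grasp; the last joint's range is limited). The gripper opens to 85 mm and grips with 20 to 120 N. Pads are 22 mm wide; open, the fingers measure 114 mm over their backs; the gripper's body (76 mm by 85 mm) begins 54 mm behind the grasp point. The pads swing forward as they close: fully open they stand 13 mm farther back than shut.
Start: joints at [1.27, 0.052, 1.401, -0, 1.689, -0.07], TCP at [0.12, 0.511, 0.21] pointing down, gripper open.
Joint ranges: [-2.9, 2.9], [-0.91, 2.17], [0.12, 2.37], [-1.06, 4.2], [0.26, 2.73], [-2.93, 2.93]. Speed limits (rad/s): [2.57, 2.57, 3.01, 3.14, 3.14, 3.14].

## Interface

Orientations are given as a 3x3 rotation matrix whose columns are the frame's x, y, z axes.
In Python, from plant import sense, get_image, hand_in, grasp_offset gives the robot as it stands.
- The arm moves only by the tool apply_moves, never from a script. Its argument "steps" is a list of rows, each a list of 7 numbers: the turn, a rotation vector about the tool's x, y, z in rad, then the shift along the tool's x, y, z in mm, then the closure in counts, from 0 (fully open) to 255 (shut). In form: [[rx, ry, rz, x, y, z, claw], ...]. A call has exactly 5 rows; each row is the pose to reach, as a shift and turn from the pose commanded when the call began, along the tool's axes at that moment; what a row does not reach only later rows make up. A row lasts 1/10 s, in which the tool goes at most 50 mm and 8.59 degrees, less where a joint would pass 70% of its speed; a pose out of reach is approached as far as the arm can. A call with a gripper value outside its range is refused whole. The fingers move at their own pace and stop on an object; "squeeze" is the grip in N (left out, the last holds). Time passes only in rows, so rows that repeat a pose let the fingers close, or fill a call up. It gives the time, the measured TCP pose, the force, the opening and the grip force at its end, in the units of the state.
- sense(): the state, without advancing time (a new reading comes with each control period).
- get_image(name): name is "scene" or "top" or "wrist"; returns a dict with "color" (400x640x3 uint8, red, green, blue), "vfov" (degrees; the focal length in pixels is half the picture's height over the tangent of half this angle, whatever the lens; pixels are square), "cx", "cy" (the principal point, pixels), "eye" and "attitude" of the camera in the world. Camera axes: x right, y up, looking along -z (the intrinsics and any distortion apply to the point x, -y, -z); pixel columns grow to the right and rows downward; lengths in m; the calibration is good to about 2 mm. A picture is of the moment at which its call begins. There is no depth.
- hand_in(): hands the job in; it is judged then, once.
The state is a dict: "time": time; "qpos": joint angles; "qd": joint speeds; "tau": joint torques, N m; "tcp_pos": TCP position; "tool_rot": TCP orientation; "ft_force": force on the tool from outside, world axes, zero at the start; "moment": the same for the moment, N m; "grip_width": finger opening in m; "grasp_force": force on a finger pad.
Only numpy, scipy, OpenCV 4.12 (cv2) and the standard library are available. Lean on these libraries where they do the work, as an engineer would, in place of code of your own. Each camera call takes 0.05 s, during which the arm holds its last target. There are 200 camera calls.

## Working session

There is one attempt and no reset: what is moved stays moved. The work goes in short steps, Python scripts to look and compute and a tool call to move; the robot and the scene stay as the last step left them, time stands still between calls to the robot, and variables do not carry over. Pictures are saved under pics/ and viewed, at most 14 in all, crops included, and the job is handed in when it is done.

Besides the shell and the picture viewer there is one more tool, called as name(argument=value, ...), one argument or row to a line, values as JSON. apply_moves: Moves the arm, as the interface text tells. Its arguments: {"type":"object","properties":{"steps":{"type":"array"},"squeeze":{"type":"number"}},"required":["steps"]}

```bash
ls; mkdir -p pics; python3 - <<'E'
from plant import *
import cv2
s=sense()
for k,v in s.items(): print(k,v)
print(grasp_offset)
for n in("scene","top"):
    d=get_image(n); cv2.imwrite(f"pics/{n}0.png",d["color"][:,:,::-1]); print({k:v for k,v in d.items() if k!="color"})
E
```

```text
pics
time 0.0
qpos [ 1.26965712e+00  5.28551981e-02  1.40174249e+00 -9.38223828e-06
  1.68857258e+00 -7.02946069e-02]
qd [-0.00021392 -0.00118403 -0.00044097 -0.00019426 -0.00047341 -0.00199398]
tau [ 1.34702805e-03 -3.81668758e+01 -3.60185158e+01  1.76367064e-05
  6.11191048e-03 -8.39476201e-06]
tcp_pos [0.11999892 0.51076131 0.20915383]
tool_rot [[-9.73473224e-01  2.28800504e-01 -4.59032694e-04]
 [ 2.28800942e-01  9.73472060e-01 -1.50937463e-03]
 [ 1.01509826e-04 -1.57436290e-03 -9.99998756e-01]]
ft_force [-0.24587191 -0.09899174 -0.2061306 ]
moment [-0.00491894  0.03358109 -0.03756378]
grasp_force 0.0
grip_width 0.08581605197582122
0.0187
{'vfov': 47.7856453043422, 'cx': 329.6130415213676, 'cy': 204.59240596263933, 'eye': array([1.22906731, 0.4710982 , 0.81928015]), 'attitude': array([[-5.37882413e-01, -5.75194350e-01,  6.16306717e-01],
       [ 8.43019783e-01, -3.67339302e-01,  3.92911544e-01],
       [ 3.93178681e-04,  7.30898964e-01,  6.82485567e-01]])}
{'vfov': 53.934757738146835, 'cx': 317.70039775683546, 'cy': 199.5732314728269, 'eye': array([0.36245388, 0.04218579, 0.96470358]), 'attitude': array([[ 0.01573272,  0.98930141, -0.14503516],
       [-0.99984922,  0.01449968, -0.00955492],
       [-0.00734973,  0.14516361,  0.98938037]])}
```

View pics/top0.png

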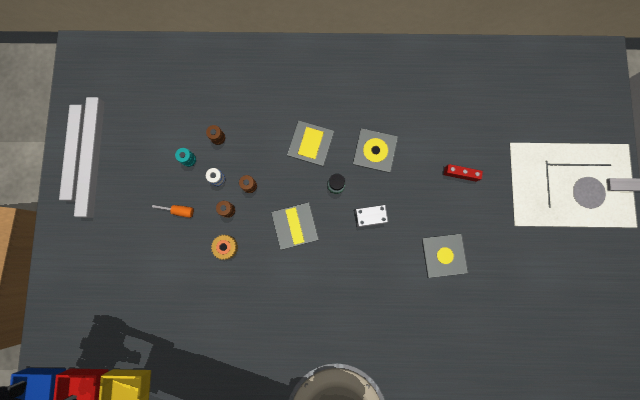

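View pics/scene0.png

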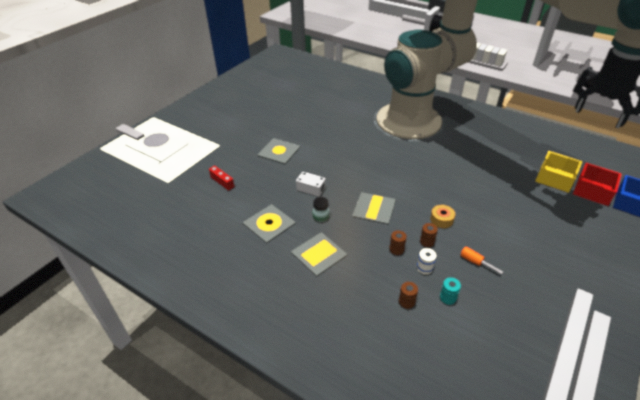

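The top view shows:
- **Pads:** rectangle (311,143), ring (376,150), strip (295,226), disc (445,256).
- **Parts:** roller (214,176), gear (223,247), block (371,216), bar (463,172).
- **Leave alone:** jar (336,183), screwdriver (175,210). Brown and turquoise look-alikes crowd the roller.

```bash
cat > h.py <<'E'
import numpy as np, cv2
from plant import *
def ray(d,uv,z):
    uv=np.atleast_2d(np.asarray(uv,float)); f=200/np.tan(np.radians(d["vfov"]/2))
    c=np.c_[(uv[:,0]-d["cx"])/f,-(uv[:,1]-d["cy"])/f,-np.ones(len(uv))]
    w=c@np.array(d["attitude"]).T; e=np.array(d["eye"])
    return e+w*((z-e[2])/w[:,2])[:,None]
def proj(d,P):
    f=200/np.tan(np.radians(d["vfov"]/2)); c=(np.atleast_2d(P)-d["eye"])@np.array(d["attitude"])
    return np.c_[d["cx"]+f*c[:,0]/-c[:,2],d["cy"]-f*c[:,1]/-c[:,2]]
def hsv(d): return cv2.cvtColor(d["color"],cv2.COLOR_RGB2HSV)
def blobs(mask,amin=30):
    cs,_=cv2.findContours(mask.astype(np.uint8),cv2.RETR_EXTERNAL,cv2.CHAIN_APPROX_NONE)
    return [c[:,0,:] for c in cs if cv2.contourArea(c)>amin]
def rect(P):  # minAreaRect in mm: centre, long, short, angle of long side deg
    (x,y),(w,h),a=cv2.minAreaRect((P[:,:2]*1000).astype(np.float32))
    if w<h: w,h,a=h,w,a+90
    return np.round([x,y,w,h,(a+90)%180-90],1)
masks={"yellow":((24,150,120),(34,255,255)),"red":((0,190,90),(5,255,255)),"red2":((174,150,90),(180,255,255)),
 "orange":((8,110,110),(22,255,255)),"white":((0,0,150),(180,50,255)),"brown":((0,80,30),(12,230,120)),"teal":((80,120,60),(100,255,255)),"black":((0,0,0),(180,255,25))}
E
python3 - <<'E'
from h import *
d=get_image("top"); H=hsv(d)
print("tcp px",proj(d,sense()["tcp_pos"]),"base",proj(d,[0,0,0]))
z={"yellow":.006,"red":.032,"red2":.032,"orange":.028,"white":.036,"brown":.05,"teal":.05}
for n,zz in z.items():
    m=cv2.inRange(H,*map(np.array,masks[n]))
    m[:, :130]=0;m[:100]=0;m[300:]=0;m[:,500:]=0
    for b in blobs(m,25): print(n,b.mean(0).round(1),rect(ray(d,b,zz)))
c=d["color"][110:280,140:500]; cv2.imwrite("pics/crop1.png",cv2.resize(c,None,fx=2.2,fy=2.2,interpolation=cv2.INTER_CUBIC)[:,:,::-1])
e=get_image("wrist"); cv2.imwrite("pics/w0.png",e["color"][:,:,::-1]); print(e["vfov"],e["cx"],e["cy"]); R=sense()["tool_rot"]
print(np.array(R).T@(e["eye"]-sense()["tcp_pos"])); print(np.array(R).T@e["attitude"])
E
```

```text
tcp px [[ 61.61902284 387.55390225]] base [[336.69705947 417.25133726]]
yellow [445.  255.3] [ 372.5 -256.2   38.4   36.1   -1.6]
yellow [294.4 225.5] [438.4 107.2  87.4  25.3  15.5]
yellow [375.4 149.8] [ 6.322e+02 -9.160e+01  5.960e+01  5.770e+01 -1.000e-01]
yellow [310.2 142.5] [648.2  72.3  74.   45.1 -16. ]
red [464.  171.4] [ 572.8 -302.    82.8   21.    79.1]
orange [223.2 246.9] [383.7 272.6  57.7  55.6 -62.2]
orange [181.1 210.4] [468.8 380.5  51.9  24.1  81.5]
orange [222.8 207.6] [477.2 278.8  33.9  31.5 -89.1]
orange [245.8 181.8] [541.5 227.2  32.3  31.6   2.3]
orange [213.  131.5] [667.5 313.2  31.1  29.8   3. ]
white [371.5 215.1] [463.2 -77.   69.1  40.7 -81. ]
white [212.6 174.9] [555.  304.9  34.7  33.9   3.3]
brown [230.6 207.6] [475.3 255.4  33.8  15.9  13. ]
brown [221.2 209.9] [467.8 274.6  42.8  25.7  27.3]
brown [251.5 186.5] [529.1 207.2  38.6  22.7 -15.9]
brown [458.7 175. ] [ 557.7 -286.1   87.8   27.6   64.6]
brown [216.1 135. ] [653.1 301.4  50.8  36.   38.3]
teal [185.  156.7] [595.6 370.2  53.5  34.8  54.4]
63.69072376176952 321.61741569009445 203.72046829850672
[ 0.07768206 -0.00042892 -0.16358245]
[[ 1.97600920e-04  9.52559277e-01  3.04353059e-01]
 [ 9.99999836e-01 -2.43799398e-05 -5.72944953e-04]
 [-5.38343921e-04  3.04353122e-01 -9.52559125e-01]]
```

View pics/crop1.png

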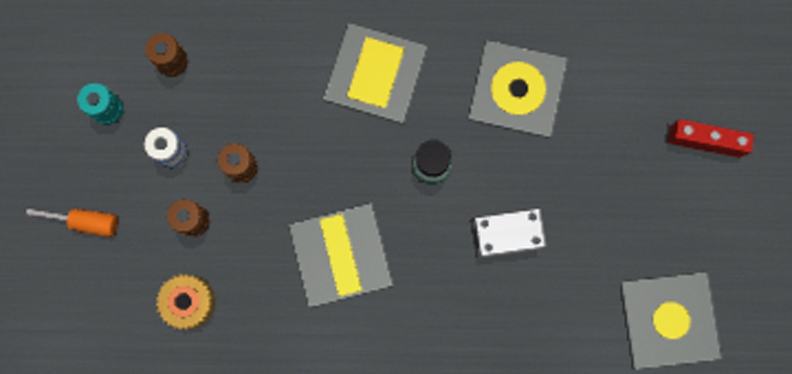

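View pics/w0.png

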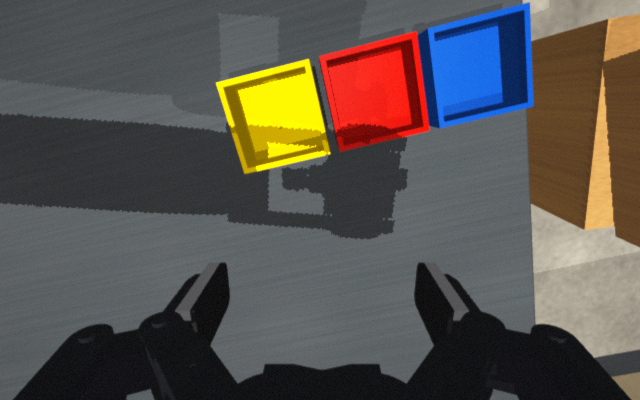

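The crop confirms the parts and pads. The wrist view shows only the bins and open fingers. The projected TCP in the top view (62,387) doesn't obviously match, so I'll check the calibration.

```bash
python3 - <<'E'
from h import *
t=get_image("top"); s=get_image("scene"); p=np.array(sense()["tcp_pos"]); R=np.array(sense()["tool_rot"])
P=np.array([p,p+R@[0,.043,-.013],p+R@[0,-.043,-.013],p+R@[0,0,-.2]])
print(proj(t,P).round(),proj(s,P).round())
a=cv2.resize(t["color"][300:,:200],None,fx=3,fy=3); b=cv2.resize(s["color"][20:170,500:],None,fx=3,fy=3)[:300]
b=np.pad(b,((0,0),(0,max(0,600-b.shape[1])),(0,0)))[:,:600]
cv2.imwrite("pics/cal.png",np.vstack([a,b])[:,:,::-1])
for c in [(552,-77)]: pass
z={"yellow":.006,"red":.032,"white":.036}
H=hsv(s)
for n,zz in z.items():
    m=cv2.inRange(H,*map(np.array,masks[n])); m[:,:200]=0;m[:,500:]=0;m[:130]=0;m[310:]=0
    for b in blobs(m,25): print(n,b.mean(0).round(1),rect(ray(s,b,zz)))
E
```

```text
[[ 61. 388.]
 [ 34. 384.]
 [ 79. 396.]
 [-38. 437.]] [[592. 131.]
 [613. 133.]
 [576. 119.]
 [630.  50.]]
yellow [318.5 252.2] [647.7  69.5  72.   43.3 -16.3]
yellow [268.8 221.8] [632.  -93.   58.6  57.1 -57.4]
yellow [373.9 206.5] [437.6 104.3  87.2  23.9  15.4]
yellow [278.5 149.7] [ 373.6 -258.4   33.8   30.6  -57.4]
red [220.7 177.3] [ 584.5 -294.    97.1   31.2   76.4]
white [491. 266.] [497.1 429.8  41.4   7.2  79.5]
white [427.3 254.3] [541.9 297.   39.1  38.7 -57.4]
white [319.2 252.8] [669.9  84.6  84.7  84.5 -16.2]
white [269.  222.3] [653.8 -72.1  84.9  84.2 -11.7]
white [385.  209.4] [460.2 146.8  82.3  26.7  15.3]
white [364.4 203.4] [474.9  92.3  81.1  23.3  16.4]
white [310.2 179.1] [463.9 -79.   72.6  48.7 -80.2]
white [278.3 150.1] [ 403.9 -231.9   80.5   79.8  -82.8]
white [206.  147.1] [ 500.6 -413.2  122.    55.    44.4]
```

View pics/cal.png

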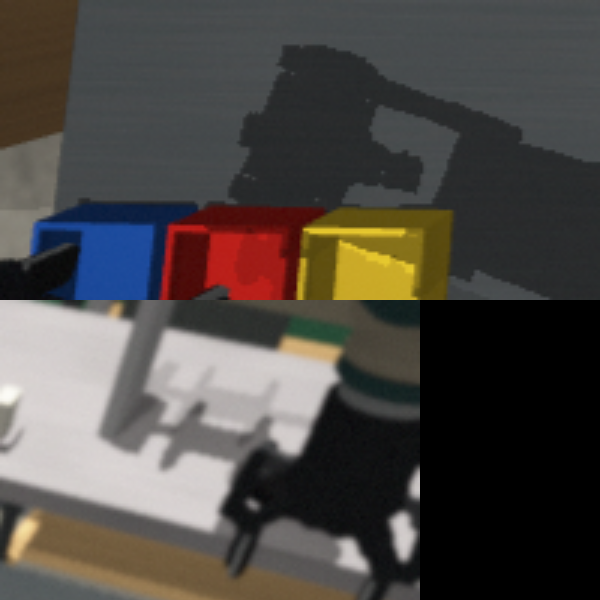

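Observed fingertips sit about 3% further out than predicted far off-axis. The lens is mildly distorted, but it's good near the image centre, so I'll refine with the wrist camera.

```bash
cat >> h.py <<'E'
from scipy.spatial.transform import Rotation as Ro
def Rdown(az):
    a=np.radians(az); return np.array([[-np.sin(a),np.cos(a),0],[np.cos(a),np.sin(a),0],[0,0,-1]])
def plan(*wps):  # wps: (x,y,z mm, az deg): prints row numbers for each, chained
    s=sense(); p=np.array(s["tcp_pos"])*1000; R=np.array(s["tool_rot"])
    for w in wps:
        q=np.array(w[:3],float); T=Rdown(w[3])
        print(w,"rot",Ro.from_matrix(R.T@T).as_rotvec().round(3),"shift",(R.T@(q-p)).round(1)); p,R=q,T
E
python3 - <<'E'
from h import *
d=get_image("top")
print(ray(d,[[212.6,174.9],[184.2,155.5]],.05).round(3))
plan((552,300,170,130))
E
```

```text
[[0.552 0.302 0.05 ]
 [0.599 0.373 0.05 ]]
(552, 300, 170, 130) rot [-0.    -0.    -0.929] shift [-468.8 -106.6   39.9]
```

apply_moves(
  steps=[
    [0,0,-0.15,-50,-11,4,0],
    [0,0,-0.3,-98,-22,8,0],
    [0,0,-0.44,-146,-33,12,0],
    [0,0,-0.58,-194,-44,16,0],
    [0,0,-0.72,-242,-55,20,0],
  ],
  squeeze=40,
)

```text
time: 0.85
tcp_pos: [0.3219, 0.4127, 0.1921]
tool_rot: [[-0.902, -0.431, 0.0], [-0.431, 0.902, 0.0], [-0.0, 0.0, -1.0]]
ft_force: [0.3, 0.8, -0.1]
grip_width: 0.0855
grasp_force: 0.0
```

```bash
python3 -c "
from h import *
plan((552,300,170,130))"
```

```text
(552, 300, 170, 130) rot [ 0.     0.    -0.252] shift [-159.  -200.8   22.1]
```

```bash
python3 - <<'E'
s=open('h.py').read()
s=s.replace("def plan(*wps):","def plan(*wps,start=None):").replace('R=np.array(s["tool_rot"])\n    for','R=np.array(s["tool_rot"])\n    if start: p,R=np.array(start[:3],float),Rdown(start[3])\n    for')
open('h.py','w').write(s)
E
python3 -c "
from h import *
plan((552,300,170,130),start=(343,402,190,118))"
```

```text
(552, 300, 170, 130) rot [ 0.     0.    -0.209] shift [-136.6 -188.2   20. ]
```

apply_moves(
  steps=[
    [0,0,-0.1,-28,-40,4,80],
    [0,0,-0.209,-56,-80,8,80],
    [0,0,-0.209,-84,-120,12,80],
    [0,0,-0.209,-112,-160,16,80],
    [0,0,-0.209,-137,-188,20,80],
  ],
)

```text
time: 1.35
tcp_pos: [0.5267, 0.2998, 0.1718]
tool_rot: [[-0.798, -0.603, 0.0], [-0.603, 0.798, -0.0], [-0.0, -0.0, -1.0]]
ft_force: [-0.0, 0.7, 0.7]
grip_width: 0.0586
grasp_force: 0.0
```

```bash
python3 - <<'E'
from h import *
for i in range(3): d=get_image("wrist")
cv2.imwrite("pics/w1.png",d["color"][:,:,::-1])
s=sense();print(s["tcp_pos"],s["grip_width"],s["qd"].round(2) if hasattr(s["qd"],"round") else s["qd"])
m=cv2.inRange(hsv(d),(0,0,140),(180,50,255))
for b in blobs(m,150): print(b.mean(0).round(1),rect(ray(d,b,.05)),cv2.minEnclosingCircle((ray(d,b,.05)[:,:2]*1000).astype(np.float32)))
E
```

```text
[0.52576791 0.30038665 0.1707728 ] 0.05861629958717109 [ 0.05 -0.04  0.03  0.01  0.01  0.01]
[580.2 353.9] [ 5.068e+02  6.331e+02  3.820e+01  3.010e+01 -1.000e-01] ((506.7735900878906, 633.0955810546875), 22.782978057861328)
[572.2 323.5] [4.867e+02 5.955e+02 7.240e+01 3.030e+01 1.000e-01] ((486.890380859375, 595.2054443359375), 38.399749755859375)
[452.7 218. ] [475.4 413.   40.4   6.   81.8] ((475.2593994140625, 412.9879150390625), 20.216867446899414)
[308. 210.] [550.6 299.7  35.4  33.7  36.9] ((550.6338500976562, 299.5671081542969), 18.1414852142334)
[ 69.7 136. ] [622.1  95.3  82.2  81.7 -16. ] ((622.2398071289062, 95.17073059082031), 57.10247039794922)
[203.8  15.3] [475.5 140.8  88.2  31.5 -53.1] ((463.689208984375, 131.98599243164062), 44.13184356689453)
```

View pics/w1.png

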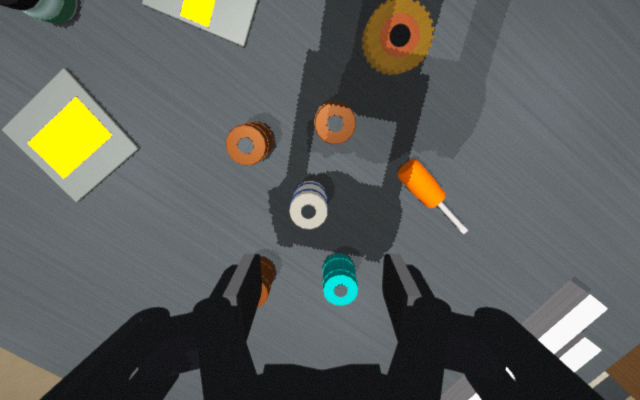

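The wrist view shows the roller top at (308,210) near the image centre, with open room left and right along the closing axis. Next I'll descend on it.

```bash
python3 -c "
from h import *
plan((551,300,60,127),(551,300,10,127))"
```

```text
(551, 300, 60, 127) rot [ 0.    -0.002  0.   ] shift [-20.1 -15.5 110.7]
(551, 300, 10, 127) rot [0. 0. 0.] shift [ 0.  0. 50.]
```

apply_moves(
  steps=[
    [0,0,0,-20,-15.5,0,80],
    [0,0,0,-20,-15.5,40,80],
    [0,0,0,-20,-15.5,80,80],
    [0,0,0,-20,-15.5,110,80],
    [0,0,0,-20,-15.5,110,80],
  ],
)

```text
time: 2.0
tcp_pos: [0.5461, 0.3013, 0.0569]
tool_rot: [[-0.796, -0.605, -0.009], [-0.605, 0.796, -0.004], [0.009, 0.002, -1.0]]
ft_force: [-0.1, 1.1, 0.0]
grip_width: 0.0586
grasp_force: 0.0
```

```bash
python3 - <<'E'
from h import *
d=get_image("wrist"); cv2.imwrite("pics/w2.png",d["color"][:,:,::-1])
plan((551,300,10,127))
m=cv2.inRange(hsv(d),(0,0,140),(180,50,255))
for b in blobs(m,400): print(b.mean(0).round(1),cv2.minEnclosingCircle((ray(d,b,.05)[:,:2]*1000).astype(np.float32)))
E
```

```text
(551, 300, 10, 127) rot [ 0.001 -0.004  0.004] shift [-1.5 -3.4 50.5]
[530.7 253.7] ((478.2306213378906, 403.1916809082031), 18.03620719909668)
[315.7 244.5] ((549.880615234375, 299.1491394042969), 18.9614200592041)
[ 14.8 142.9] ((604.2384033203125, 132.51329040527344), 27.916038513183594)
```

apply_moves(
  steps=[
    [0,0,0,-1,-3,20,80],
    [0,0,0,-1,-3,40,80],
    [0,0,0,-1,-3,50,80],
    [0,0,0,-1,-3,50,80],
    [0,0,0,-1,-3,50,80],
  ],
)

```text
time: 2.55
tcp_pos: [0.5532, 0.3005, 0.0141]
tool_rot: [[-0.796, -0.605, 0.002], [-0.605, 0.796, 0.001], [-0.003, -0.0, -1.0]]
ft_force: [-0.4, -0.9, 0.1]
grip_width: 0.0587
grasp_force: 0.0
```

apply_moves(
  steps=[
    [0,0,0,0,0,0,255],
    [0,0,0,0,0,0,255],
    [0,0,0,0,0,0,255],
    [0,0,0,0,0,0,255],
    [0,0,0,0,0,0,255],
  ],
  squeeze=40,
)

```text
time: 3.05
tcp_pos: [0.5533, 0.3005, 0.0139]
tool_rot: [[-0.797, -0.604, 0.003], [-0.604, 0.797, 0.002], [-0.003, -0.0, -1.0]]
ft_force: [-1.8, 1.5, 5.8]
grip_width: 0.0342
grasp_force: 39.6
```

```bash
python3 - <<'E'
from h import *
s=sense();print(s["tcp_pos"],s["grip_width"],s["grasp_force"],s["ft_force"])
plan((550,300,160,127),(372,-257,160,40))
E
```

```text
[0.55333477 0.3004616  0.01391893] 0.03419046098091952 39.596670269966125 [-1.83273172  1.46130326  5.77163836]
(550, 300, 160, 127) rot [-0.     0.003  0.003] shift [   2.5    1.6 -146.1]
(372, -257, 160, 40) rot [0.    0.    1.518] shift [ 477.4 -337.7    0. ]
```

```bash
python3 - <<'E'
from h import *
plan((493,114,160,106),(433,-71,160,85),(372,-257,160,64),start=(553,300,160,127))
E
```

```text
(493, 114, 160, 106) rot [0.    0.    0.367] shift [ 159.9 -112.4    0. ]
(433, -71, 160, 85) rot [0.    0.    0.367] shift [ 108.7 -161.3    0. ]
(372, -257, 160, 64) rot [0.    0.    0.367] shift [  44.6 -190.6    0. ]
```

apply_moves(
  steps=[
    [0,0,0,0,0,-20,255],
    [0,0,0,0,0,-60,255],
    [0,0,0,0,0,-100,255],
    [0,0,0,0,0,-135,255],
    [0,0,0,0,0,-150,255],
  ],
)

```text
time: 3.55
tcp_pos: [0.5537, 0.3003, 0.1665]
tool_rot: [[-0.797, -0.604, 0.006], [-0.604, 0.797, 0.003], [-0.006, -0.001, -1.0]]
ft_force: [0.7, -0.2, -1.3]
grip_width: 0.0344
grasp_force: 40.3
```

apply_moves(
  steps=[
    [0,0,0.073,32,-22,0,255],
    [0,0,0.147,64,-45,0,255],
    [0,0,0.22,96,-67,0,255],
    [0,0,0.294,128,-90,0,255],
    [0,0,0.367,160,-112,0,255],
  ],
)

```text
time: 4.05
tcp_pos: [0.4915, 0.1124, 0.1606]
tool_rot: [[-0.961, -0.275, -0.002], [-0.275, 0.961, -0.0], [0.002, 0.0, -1.0]]
ft_force: [0.3, -1.0, -0.2]
grip_width: 0.0343
grasp_force: 40.3
```

apply_moves(
  steps=[
    [0,0,0.073,22,-32,0,255],
    [0,0,0.147,43,-64,0,255],
    [0,0,0.22,65,-97,0,255],
    [0,0,0.294,87,-129,0,255],
    [0,0,0.367,109,-161,0,255],
  ],
)

```text
time: 4.55
tcp_pos: [0.4316, -0.0723, 0.1608]
tool_rot: [[-0.996, 0.088, -0.002], [0.088, 0.996, 0.0], [0.002, 0.0, -1.0]]
ft_force: [-0.0, 0.3, -1.3]
grip_width: 0.0346
grasp_force: 40.3
```

apply_moves(
  steps=[
    [0,0,0.09,11,-48,0,255],
    [0,0,0.18,22,-95,0,255],
    [0,0,0.27,33,-143,0,255],
    [0,0,0.367,45,-191,0,255],
    [0,0,0.367,45,-191,0,255],
  ],
)

```text
time: 5.05
tcp_pos: [0.369, -0.2618, 0.1606]
tool_rot: [[-0.895, 0.445, -0.003], [0.445, 0.895, -0.0], [0.002, -0.001, -1.0]]
ft_force: [0.5, 0.8, -1.4]
grip_width: 0.0346
grasp_force: 40.4
```

```bash
cat >> h.py <<'E'
def look(name,zs,cam="wrist",n=3,amin=300,save=None,box=None):
    for i in range(n): d=get_image(cam)
    if save: cv2.imwrite(f"pics/{save}.png",d["color"][:,:,::-1])
    m=cv2.inRange(hsv(d),*map(np.array,masks[name]))
    for b in blobs(m,amin):
        P=ray(d,b,zs); c,r=cv2.minEnclosingCircle((P[:,:2]*1000).astype(np.float32))
        print(name,b.mean(0).round(),rect(P),"circ",np.round(c,1),round(r,1))
    s=sense(); y=np.array(s["tool_rot"])[:,1]
    print("tcp",(np.array(s["tcp_pos"])*1000).round(1),"az",np.degrees(np.arctan2(y[1],y[0])).round(2),"w",round(s["grip_width"],4),"qd",np.abs(s["qd"]).max().round(3),"t",s["time"])
    return d
E
python3 -c "
from h import *
look('yellow',.006,save='w3')"
```

```text
yellow [547. 315.] [630.2 -91.9  62.1  61.7  19.7] circ [630.3 -92.1] 31.3
yellow [321. 181.] [ 370.5 -258.5   39.6   38.7  -26. ] circ [ 370.6 -258.3] 20.1
tcp [ 371.4 -257.2  161. ] az 64.09 w 0.0341 qd 0.036 t 5.2
```

View pics/w3.png

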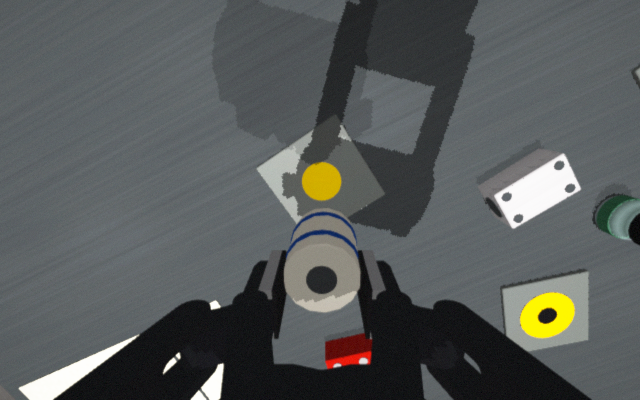

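The wrist view shows the disc at (321,181) with its full 20 mm radius visible. The roller is held upright, bore at (321,279). I'll get its in-hand offset from the bore.

```bash
python3 -c "
from h import *
d=get_image('wrist'); s=sense(); t=np.array(s['tcp_pos']); R=np.array(s['tool_rot'])
g=cv2.cvtColor(d['color'],cv2.COLOR_RGB2GRAY)
m=np.zeros_like(g); m[255:305,297:347]=(g[255:305,297:347]<60)
for b in blobs(m,100):
  (u,v),r=cv2.minEnclosingCircle(b); print(u,v,r)
  print((R.T@(ray(d,[u,v],t[2]+.0361)[0]-t)*1000).round(1))
plan((370.6,-258.4,40,64),(370.6,-258.4,22,64))
"
```

```text
321.39654541015625 279.5 14.815999984741211
[  1.4  -1.  -36.1]
(370.6, -258.4, 40, 64) rot [ 0.001 -0.001  0.003] shift [ 1.000e-01 -2.100e+00  1.212e+02]
(370.6, -258.4, 22, 64) rot [0. 0. 0.] shift [ 0.  0. 18.]
```

apply_moves(
  steps=[
    [0,0,0,-2,-1.5,40,255],
    [0,0,0,-2,-1.5,80,255],
    [0,0,0,-2,-1.5,110,255],
    [0,0,0,-2,-1.5,130,255],
    [0,0,0,-2,-1.5,130,255],
  ],
)

```text
time: 5.75
tcp_pos: [0.3717, -0.257, 0.0289]
tool_rot: [[-0.901, 0.434, -0.005], [0.434, 0.901, 0.004], [0.006, 0.002, -1.0]]
ft_force: [-0.3, -0.3, -1.7]
grip_width: 0.0343
grasp_force: 40.4
```

```bash
python3 -c "
from h import *
look('yellow',.006)
print(sense()['ft_force'])"
```

```text
yellow [319. 210.] [ 362.2 -256.    39.9   22.7   73.2] circ [ 370.3 -258.4] 20.0
tcp [ 373.9 -259.6   33.4] az 64.2 w 0.0342 qd 0.013 t 5.9
[ 0.87333941  0.17142767 -1.21898747]
```

apply_moves(
  steps=[
    [0,0,0,1.4,0,5,255],
    [0,0,0,1.4,0,9,255],
    [0,0,0,1.4,0,11,255],
    [0,0,0,1.4,0,12,255],
    [0,0,0,1.4,0,12,255],
  ],
)

```text
time: 6.4
tcp_pos: [0.3717, -0.2592, 0.0202]
tool_rot: [[-0.9, 0.437, 0.0], [0.437, 0.9, -0.0], [-0.0, 0.0, -1.0]]
ft_force: [0.2, 0.9, -1.7]
grip_width: 0.0345
grasp_force: 40.5
```

apply_moves(
  steps=[
    [0,0,0,0,0,0.5,255],
    [0,0,0,0,0,1,255],
    [0,0,0,0,0,1.5,255],
    [0,0,0,0,0,2,255],
    [0,0,0,0,0,2,255],
  ],
)

```text
time: 6.9
tcp_pos: [0.3725, -0.2596, 0.0199]
tool_rot: [[-0.9, 0.437, 0.002], [0.437, 0.9, -0.001], [-0.002, -0.0, -1.0]]
ft_force: [-2.2, 2.8, 11.8]
grip_width: 0.0348
grasp_force: 41.8
```

Contact is felt at z 19.9, so I'll release and back straight up.

apply_moves(
  steps=[
    [0,0,0,0,0,-0.7,225],
    [0,0,0,0,0,-0.7,120],
    [0,0,0,0,0,-0.7,80],
    [0,0,0,0,0,-0.7,80],
    [0,0,0,0,0,-0.7,80],
  ],
)

```text
time: 7.4
tcp_pos: [0.3715, -0.2591, 0.0185]
tool_rot: [[-0.9, 0.437, -0.0], [0.437, 0.9, 0.0], [0.0, 0.0, -1.0]]
ft_force: [-0.9, -0.4, 0.5]
grip_width: 0.0586
grasp_force: 0.0
```

apply_moves(
  steps=[
    [0,0,0,0,0,-15,80],
    [0,0,0,0,0,-50,80],
    [0,0,0,0,0,-90,80],
    [0,0,0,0,0,-130,0],
    [0,0,0,0,0,-145,0],
  ],
)

```text
time: 7.9
tcp_pos: [0.3728, -0.2601, 0.1682]
tool_rot: [[-0.9, 0.437, 0.005], [0.437, 0.9, -0.004], [-0.006, -0.001, -1.0]]
ft_force: [-0.1, -0.6, 0.1]
grip_width: 0.0842
grasp_force: 0.0
```

```bash
python3 - <<'E'
from h import *
d=look('yellow',.006)
d=look('white',.056,n=1)
a=d["color"][100:330,200:440]; d=get_image("top"); b=d["color"][215:295,400:490]
cv2.imwrite("pics/p1.png",np.hstack([cv2.resize(a,(400,383)),cv2.resize(b,(400,383))])[:,:,::-1])
E
```

```text
yellow [545. 308.] [628.  -91.6  61.6  57.8  74.6] circ [630.3 -92.2] 31.3
tcp [ 371.9 -259.4  164.1] az 64.1 w 0.085 qd 0.051 t 8.05
white [236. 349.] [ 481.  -415.5   85.2   38.5    0. ] circ [ 481.  -415.3] 46.3
white [549. 301.] [ 578.7 -113.1   79.    78.4   77.7] circ [ 578.4 -112.8] 54.5
white [307. 214.] [ 378.6 -275.    47.3   31.8    7.5] circ [ 378.4 -274.9] 28.0
white [323. 192.] [ 371.  -257.8   33.6   33.5  -25.9] circ [ 371.2 -257.4] 17.7
white [537. 188.] [450.3 -89.4  65.   39.5 -81. ] circ [450.3 -89.3] 37.0
white [287. 158.] [ 332.7 -268.9   55.8   21.9  -83. ] circ [ 331.7 -268.9] 29.5
tcp [ 371.4 -258.9  162.7] az 64.1 w 0.0853 qd 0.025 t 8.1
```

View pics/p1.png

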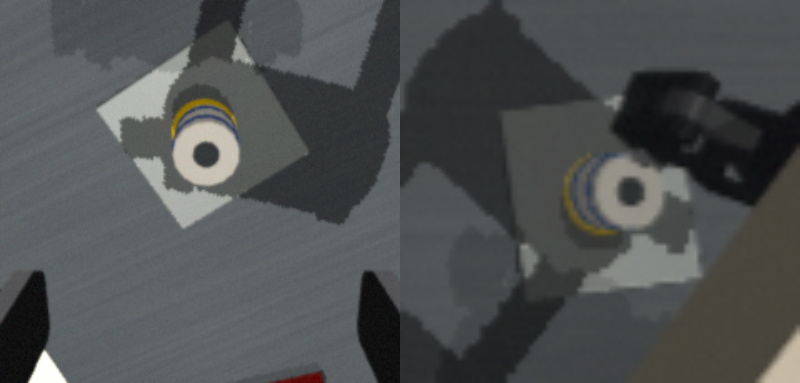

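The roller stands on the disc within about 1 mm. Gear next.

```bash
python3 - <<'E'
from h import *
plan((375,-55,165,76),(380,125,165,88),(384,272,165,100),start=(371.5,-259,163,64.1))
E
```

```text
(375, -55, 165, 76) rot [ 0.     0.    -0.208] shift [ 86. 185.  -2.]
(380, 125, 165, 88) rot [ 0.     0.    -0.209] shift [ 38.7 175.9   0. ]
(384, 272, 165, 100) rot [ 0.     0.    -0.209] shift [  1.1 147.1   0. ]
```

apply_moves(
  steps=[
    [0,0,-0.042,17,37,0,0],
    [0,0,-0.083,34,74,0,0],
    [0,0,-0.125,52,111,-1,0],
    [0,0,-0.166,69,148,-2,0],
    [0,0,-0.208,86,185,-2,0],
  ],
)

```text
time: 8.65
tcp_pos: [0.3741, -0.0535, 0.1641]
tool_rot: [[-0.971, 0.24, -0.003], [0.24, 0.971, 0.001], [0.003, 0.0, -1.0]]
ft_force: [0.8, 0.4, -0.4]
grip_width: 0.0853
grasp_force: 0.0
```

apply_moves(
  steps=[
    [0,0,-0.042,8,35,0,0],
    [0,0,-0.083,16,70,0,0],
    [0,0,-0.125,23,105,0,0],
    [0,0,-0.166,31,140,0,0],
    [0,0,-0.209,39,176,0,0],
  ],
)

```text
time: 9.15
tcp_pos: [0.3788, 0.1263, 0.1639]
tool_rot: [[-0.999, 0.033, -0.003], [0.033, 0.999, -0.001], [0.003, -0.001, -1.0]]
ft_force: [0.3, -0.4, 0.3]
grip_width: 0.0854
grasp_force: 0.0
```

apply_moves(
  steps=[
    [0,0,-0.05,0,37,0,0],
    [0,0,-0.1,0,74,0,0],
    [0,0,-0.15,1,111,0,0],
    [0,0,-0.209,1,147,0,0],
    [0,0,-0.209,1,147,0,0],
  ],
)

```text
time: 9.65
tcp_pos: [0.3826, 0.2746, 0.1633]
tool_rot: [[-0.984, -0.178, -0.004], [-0.178, 0.984, -0.001], [0.004, -0.0, -1.0]]
ft_force: [0.8, 0.2, -0.7]
grip_width: 0.0852
grasp_force: 0.0
```

```bash
python3 - <<'E'
from h import *
d=look('orange',.028,save='w4',n=4)
E
```

```text
orange [248. 324.] [552.5 217.2  36.8  35.6 -80. ] circ [552.6 217.5] 18.9
orange [305. 283.] [490.6 271.2  37.5  27.4  72.4] circ [486.6 272.5] 18.9
orange [401. 272.] [460.5 369.1  40.8  26.9  81.6] circ [461.8 368.9] 22.6
orange [323. 185.] [381.8 272.5  59.3  56.7   8.5] circ [381.7 272.3] 30.0
tcp [383.6 271.1 164.7] az 99.91 w 0.0851 qd 0.016 t 9.85
```

View pics/w4.png

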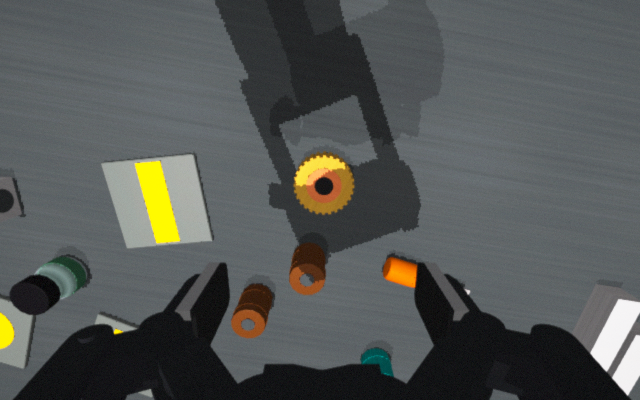

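Gear seen at (323,185) with clear sides for the fingers. I'll check its bore for the centre and plan the descent.

```bash
python3 - <<'E'
from h import *
d=get_image('wrist'); g=cv2.cvtColor(d['color'],cv2.COLOR_RGB2GRAY)
m=np.zeros_like(g); m[165:205,303:343]=g[165:205,303:343]<40
for b in blobs(m,40): (u,v),r=cv2.minEnclosingCircle(b); print(u,v,r,ray(d,[u,v],.028)*1000)
plan((382,272.4,50,100),(382,272.4,6,100),start=(384,271.5,165,100))
plan((382,272.4,50,100))
E
```

```text
323.8333435058594 185.1666717529297 8.449285507202148 [[382.51535527 272.67247131  28.        ]]
(382, 272.4, 50, 100) rot [0. 0. 0.] shift [  1.8   1.2 115. ]
(382, 272.4, 6, 100) rot [0. 0. 0.] shift [ 0.  0. 44.]
(382, 272.4, 50, 100) rot [-0.001 -0.001 -0.002] shift [  1.4   1.8 115.1]
```

apply_moves(
  steps=[
    [0,0,0,1,1.5,35,0],
    [0,0,0,1,1.5,70,0],
    [0,0,0,1,1.5,105,0],
    [0,0,0,1,1.5,130,0],
    [0,0,0,1,1.5,130,0],
  ],
)

```text
time: 10.4
tcp_pos: [0.3805, 0.271, 0.0322]
tool_rot: [[-0.985, -0.171, -0.006], [-0.171, 0.985, -0.004], [0.007, -0.003, -1.0]]
ft_force: [-0.1, 0.4, 1.2]
grip_width: 0.0855
grasp_force: 0.0
```

```bash
python3 - <<'E'
from h import *
d=look('orange',.028,n=4)
plan((382.4,272.6,5,100))
E
```

```text
orange [420. 350.] [451.8 349.8  27.6  14.2 -13.7] circ [452.3 351.9] 14.2
orange [320. 232.] [379.8 271.   64.3  58.2  28.9] circ [379.3 271.7] 32.5
tcp [383.9 273.6  37.8] az 99.93 w 0.0853 qd 0.005 t 10.6
(382.4, 272.6, 5, 100) rot [ 0.001  0.003 -0.001] shift [ 1.7 -0.8 32.8]
```

apply_moves(
  steps=[
    [0,0,0,1.5,-0.8,12,0],
    [0,0,0,1.5,-0.8,24,0],
    [0,0,0,1.5,-0.8,32,0],
    [0,0,0,1.5,-0.8,32,0],
    [0,0,0,1.5,-0.8,32,0],
  ],
)

```text
time: 11.1
tcp_pos: [0.3812, 0.2722, 0.0035]
tool_rot: [[-0.985, -0.173, -0.0], [-0.173, 0.985, -0.0], [0.001, -0.0, -1.0]]
ft_force: [0.6, -0.1, 0.4]
grip_width: 0.0855
grasp_force: 0.0
```

```bash
python3 - <<'E'
from h import *
for i in range(2): d=get_image('wrist')
cv2.imwrite("pics/w5.png",d["color"][150:400,100:540,::-1])
print(sense()["tcp_pos"],sense()["ft_force"])
E
```

```text
[0.38157172 0.27245736 0.00411332] [-0.49833912 -0.18034005 -0.34433401]
```

View pics/w5.png

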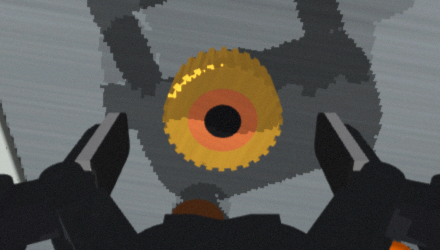

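Gear is centred between the fingers: bore at (223,121) in the crop, fingers at 128 and 317. Closing.

apply_moves(
  steps=[
    [0,0,0,0,0,2,0],
    [0,0,0,0,0,2,255],
    [0,0,0,0,0,2,255],
    [0,0,0,0,0,2,255],
    [0,0,0,0,0,2,255],
  ],
  squeeze=60,
)

```text
time: 11.7
tcp_pos: [0.387, 0.2709, 0.0083]
tool_rot: [[-0.985, -0.173, 0.012], [-0.173, 0.985, -0.003], [-0.011, -0.005, -1.0]]
ft_force: [1.2, -28.8, 53.7]
grip_width: 0.0282
grasp_force: 56.9
```

```bash
python3 - <<'E'
from h import *
s=sense();print(s["tcp_pos"],s["grip_width"])
plan((465,150,165,90),(550,30,165,75),(631,-92,165,60),start=(382,272.5,165,100))
E
```

```text
[0.38698012 0.2709154  0.00827107] 0.028228041066639006
(465, 150, 165, 90) rot [0.    0.    0.175] shift [ -60.5 -135.1    0. ]
(550, 30, 165, 75) rot [0.    0.    0.262] shift [ -85. -120.    0.]
(631, -92, 165, 60) rot [0.    0.    0.262] shift [-109.8  -96.9    0. ]
```

Grip went wrong (width 28 mm, 54 N up). Looking before acting.

```bash
python3 - <<'E'
from h import *
d=get_image('wrist'); a=d["color"][150:400,100:540]
cv2.imwrite("pics/w6.png",a[:,:,::-1])
s=sense();print(s["ft_force"],s["moment"])
E
```

```text
[ -1.07259897 -21.56279077  41.20755691] [-2.92777231  0.34609585  0.07801099]
```

View pics/w6.png

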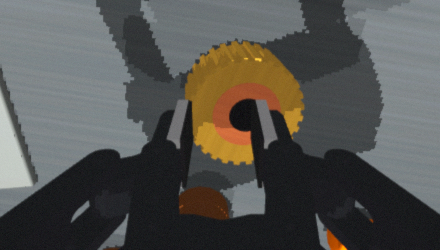

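The right finger rode up over the gear. I'll ease up, open, and re-measure.

apply_moves(
  steps=[
    [0,0,0,0,0,-4,130],
    [0,0,0,0,0,-4,0],
    [0,0,0,0,0,-4,0],
    [0,0,0,0,0,-4,0],
    [0,0,0,0,0,-4,0],
  ],
  squeeze=25,
)

```text
time: 12.25
tcp_pos: [0.3808, 0.2721, 0.0051]
tool_rot: [[-0.985, -0.173, -0.001], [-0.173, 0.985, -0.001], [0.001, -0.0, -1.0]]
ft_force: [-0.0, 0.6, -0.5]
grip_width: 0.0853
grasp_force: 0.0
```

```bash
python3 - <<'E'
from h import *
d=look('orange',.028,n=2,save='w7')
s=sense(); print(s["ft_force"],s["moment"])
g=cv2.cvtColor(d['color'],cv2.COLOR_RGB2GRAY)
m=np.zeros_like(g); m[190:300,270:400]=g[190:300,270:400]<40
for b in blobs(m,60): (u,v),r=cv2.minEnclosingCircle(b); print(u,v,r,ray(d,[u,v],.028)*1000)
E
```

```text
orange [336. 264.] [379.1 280.3  65.9  58.4  -6.2] circ [378.8 278.5] 33.5
tcp [381.  272.2   5.3] az 99.98 w 0.0853 qd 0.002 t 12.35
[-0.39598712 -0.13318872 -0.53880079] [-0.01214092 -0.01400175 -0.00468626]
337.1176452636719 273.5 17.47190284729004 [[382.91538105 279.99617499  28.        ]]
```

View pics/w7.png

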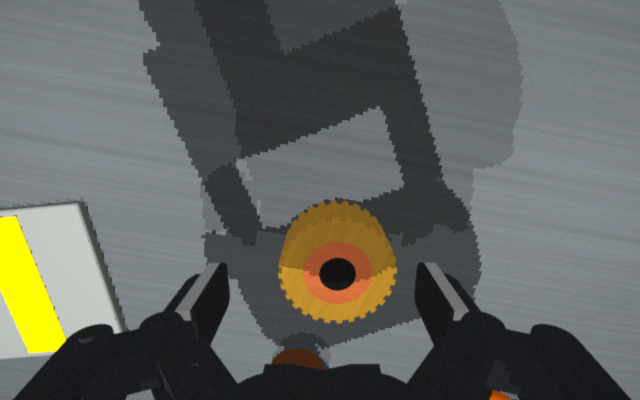

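Gear lies flat again, now at about (383,280). I'll recentre, narrow to about 68 mm, then go down guarded to find the true fingertip height.

apply_moves(
  steps=[
    [0,0,0,-3,7.4,0,0],
    [0,0,0,-3,7.4,0,52],
    [0,0,0,-3,7.4,0,52],
    [0,0,0,-3,7.4,0,52],
    [0,0,0,-3,7.4,0,52],
  ],
)

```text
time: 12.85
tcp_pos: [0.3829, 0.28, 0.0057]
tool_rot: [[-0.985, -0.173, -0.0], [-0.173, 0.985, -0.0], [0.0, -0.0, -1.0]]
ft_force: [-0.6, 0.5, -0.9]
grip_width: 0.0676
grasp_force: 0.0
```

apply_moves(
  steps=[
    [0,0,0,0,0,1,52],
    [0,0,0,0,0,2,52],
    [0,0,0,0,0,3,52],
    [0,0,0,0,0,3,52],
    [0,0,0,0,0,3,52],
  ],
)

```text
time: 13.35
tcp_pos: [0.383, 0.2801, 0.0027]
tool_rot: [[-0.985, -0.173, -0.0], [-0.173, 0.985, 0.0], [0.0, 0.0, -1.0]]
ft_force: [0.0, -0.2, 1.2]
grip_width: 0.0679
grasp_force: 0.0
```

apply_moves(
  steps=[
    [0,0,0,0,0,1,52],
    [0,0,0,0,0,2,52],
    [0,0,0,0,0,3,52],
    [0,0,0,0,0,3,52],
    [0,0,0,0,0,3,52],
  ],
)

```text
time: 13.85
tcp_pos: [0.383, 0.28, -0.0003]
tool_rot: [[-0.985, -0.173, -0.0], [-0.173, 0.985, 0.0], [0.0, 0.0, -1.0]]
ft_force: [-0.5, 0.0, 0.1]
grip_width: 0.068
grasp_force: 0.0
```

```bash
python3 - <<'E'
from h import *
d=get_image('wrist'); cv2.imwrite("pics/w8.png",d["color"][150:400,100:540,::-1])
s=sense(); print(s["tcp_pos"],s["ft_force"],s["grip_width"])
E
```

```text
[ 3.82985818e-01  2.80066013e-01 -2.54472704e-04] [ 0.2029415  -0.6869903   0.57497846] 0.06828519754912106
```

View pics/w8.png

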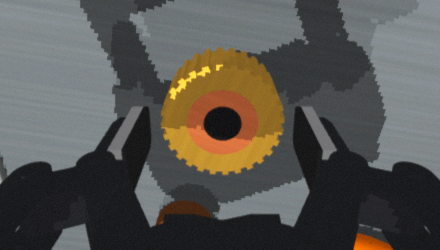

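Centred (bore 222, fingers at 150 and 295) and no contact yet at TCP z≈0. Continuing down, guarded.

apply_moves(
  steps=[
    [0,0,0,0,0,1,52],
    [0,0,0,0,0,2,52],
    [0,0,0,0,0,3,52],
    [0,0,0,0,0,3,52],
    [0,0,0,0,0,3,52],
  ],
)

```text
time: 14.4
tcp_pos: [0.383, 0.28, -0.0033]
tool_rot: [[-0.985, -0.173, -0.0], [-0.173, 0.985, 0.0], [0.0, 0.0, -1.0]]
ft_force: [0.2, -0.3, -0.0]
grip_width: 0.0684
grasp_force: 0.0
```

apply_moves(
  steps=[
    [0,0,0,0,0,0,70],
    [0,0,0,0,0,0,80],
    [0,0,0,0,0,0,90],
    [0,0,0,0,0,0,100],
    [0,0,0,0,0,0,100],
  ],
  squeeze=25,
)

```text
time: 14.9
tcp_pos: [0.383, 0.2803, -0.0028]
tool_rot: [[-0.985, -0.173, 0.0], [-0.173, 0.985, 0.001], [-0.0, 0.001, -1.0]]
ft_force: [-3.3, 0.1, 6.6]
grip_width: 0.0544
grasp_force: 25.9
```

Gripped at 54.4 mm. Firm up to 45 N and lift a little to test.

apply_moves(
  steps=[
    [0,0,0,0,0,0,115],
    [0,0,0,0,0,0,130],
    [0,0,0,0,0,-3,130],
    [0,0,0,0,0,-8,130],
    [0,0,0,0,0,-12,130],
  ],
  squeeze=45,
)

```text
time: 15.4
tcp_pos: [0.3827, 0.2797, 0.0085]
tool_rot: [[-0.985, -0.173, -0.001], [-0.173, 0.985, -0.001], [0.001, -0.001, -1.0]]
ft_force: [-0.0, -0.2, -3.6]
grip_width: 0.0534
grasp_force: 47.9
```

```bash
python3 - <<'E'
from h import *
d=get_image('wrist'); s=sense(); print(s["tcp_pos"],s["ft_force"],s["grip_width"],s["grasp_force"])
cv2.imwrite("pics/w9.png",d["color"][150:400,100:540,::-1])
plan((465,150,165,90),(550,30,165,75),(631,-92,165,60),start=(383,280,165,100))
E
```

```text
[0.38318727 0.28006135 0.00937721] [ 0.33501558  0.25766134 -3.75005115] 0.05324308898137155 47.97320902347565
(465, 150, 165, 90) rot [0.    0.    0.175] shift [ -58.2 -142.3    0. ]
(550, 30, 165, 75) rot [0.    0.    0.262] shift [ -85. -120.    0.]
(631, -92, 165, 60) rot [0.    0.    0.262] shift [-109.8  -96.9    0. ]
```

View pics/w9.png

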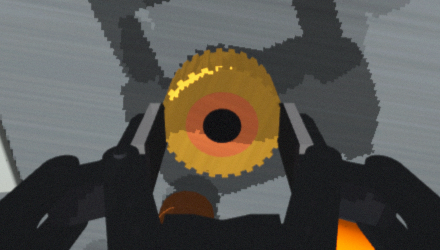

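Gear is held level and its weight is on the wrist (−3.7 N). That was my last picture, so from here I use numbers only. Carrying it to the ring.

apply_moves(
  steps=[
    [0,0,0,0,0,-30,130],
    [0,0,0,0,0,-70,130],
    [0,0,0,0,0,-110,130],
    [0,0,0,0,0,-145,130],
    [0,0,0,0,0,-155,130],
  ],
)

```text
time: 15.95
tcp_pos: [0.3845, 0.2809, 0.168]
tool_rot: [[-0.985, -0.173, 0.006], [-0.173, 0.985, 0.004], [-0.007, 0.003, -1.0]]
ft_force: [0.9, 0.4, -4.3]
grip_width: 0.0533
grasp_force: 49.5
```

apply_moves(
  steps=[
    [0,0,0.035,-12,-28,0,130],
    [0,0,0.07,-23,-57,0,130],
    [0,0,0.105,-35,-85,0,130],
    [0,0,0.14,-47,-114,0,130],
    [0,0,0.175,-58,-142,0,130],
  ],
)

```text
time: 16.45
tcp_pos: [0.4646, 0.1489, 0.1617]
tool_rot: [[-1.0, 0.003, -0.003], [0.003, 1.0, -0.001], [0.003, -0.001, -1.0]]
ft_force: [-0.5, -0.2, -3.8]
grip_width: 0.0535
grasp_force: 49.4
```

apply_moves(
  steps=[
    [0,0,0.052,-17,-24,0,130],
    [0,0,0.105,-34,-48,0,130],
    [0,0,0.157,-51,-72,0,130],
    [0,0,0.21,-68,-96,0,130],
    [0,0,0.262,-85,-120,0,130],
  ],
)

```text
time: 16.95
tcp_pos: [0.5495, 0.029, 0.1614]
tool_rot: [[-0.965, 0.262, -0.003], [0.262, 0.965, 0.0], [0.003, -0.001, -1.0]]
ft_force: [-0.8, 0.6, -3.9]
grip_width: 0.0535
grasp_force: 49.4
```

apply_moves(
  steps=[
    [0,0,0.06,-27,-24,0,130],
    [0,0,0.12,-54,-48,0,130],
    [0,0,0.19,-82,-73,0,130],
    [0,0,0.262,-110,-97,0,130],
    [0,0,0.262,-110,-97,0,130],
  ],
)

```text
time: 17.45
tcp_pos: [0.6309, -0.0961, 0.1597]
tool_rot: [[-0.862, 0.507, -0.004], [0.507, 0.862, -0.0], [0.003, -0.003, -1.0]]
ft_force: [-0.5, 0.1, -4.7]
grip_width: 0.0534
grasp_force: 49.4
```

```bash
cat >> h.py <<'E'
def bore(d,z,c=(322,265),r=45,th=40):
    g=cv2.cvtColor(d['color'],cv2.COLOR_RGB2GRAY); m=np.zeros_like(g); x,y=c
    m[y-r:y+r,x-r:x+r]=g[y-r:y+r,x-r:x+r]<th; s=sense(); t=np.array(s["tcp_pos"]); R=np.array(s["tool_rot"])
    for b in blobs(m,60):
        (u,v),rr=cv2.minEnclosingCircle(b); P=ray(d,[u,v],z)[0]; print("dark",round(u,1),round(v,1),round(rr,1),"world",(P*1000).round(1),"tool",(R.T@(P-t)*1000).round(1))
E
python3 - <<'E'
from h import *
d=look('yellow',.006,n=4)
bore(d,sense()["tcp_pos"][2]+.031)
plan((631,-92,50,60))
E
```

```text
yellow [321. 180.] [626.6 -91.   61.3  53.6  61.6] circ [630.  -92.4] 31.1
yellow [477. 111.] [646.5  70.6  74.5  46.6 -16.1] circ [646.3  70.4] 43.2
tcp [630.  -91.3 162.4] az 59.98 w 0.0532 qd 0.02 t 17.65
dark 321.5 275.5 19.0 world [629.4 -91.8 193.4] tool [  0.3  -0.7 -31. ]
(631, -92, 50, 60) rot [-0.    -0.002 -0.   ] shift [-1.500e+00 -1.000e-01  1.124e+02]
```

apply_moves(
  steps=[
    [0,0,0,-1,-0.2,40,130],
    [0,0,0,-1,-0.2,80,130],
    [0,0,0,-1,-0.2,115,130],
    [0,0,0,-1,-0.2,138,130],
    [0,0,0,-1,-0.2,138,130],
  ],
)

```text
time: 18.15
tcp_pos: [0.6281, -0.091, 0.0211]
tool_rot: [[-0.866, 0.5, -0.008], [0.5, 0.866, 0.002], [0.008, -0.003, -1.0]]
ft_force: [-0.4, -0.4, -3.9]
grip_width: 0.0531
grasp_force: 49.3
```

```bash
python3 - <<'E'
from h import *
d=look('yellow',.006,n=4); print(sense()["ft_force"])
plan((630.6,-91.9,5,60))
E
```

```text
yellow [319. 202.] [615.3 -85.1  60.8  29.4  63.7] circ [628.2 -91.4] 30.4
yellow [589. 110.] [646.4  70.6  74.5  46.6 -16.2] circ [646.5  70.7] 43.4
tcp [632.7 -92.6  28.5] az 59.96 w 0.053 qd 0.007 t 18.35
[ 1.27389728 -0.39360276 -3.22140832]
(630.6, -91.9, 5, 60) rot [ 0.001  0.004 -0.001] shift [ 2.3 -0.5 23.5]
```

apply_moves(
  steps=[
    [0,0,0,2,-0.4,8,130],
    [0,0,0,2,-0.4,15,130],
    [0,0,0,2,-0.4,20,130],
    [0,0,0,2,-0.4,23,130],
    [0,0,0,2,-0.4,23,130],
  ],
)

```text
time: 18.85
tcp_pos: [0.6293, -0.0921, 0.0036]
tool_rot: [[-0.865, 0.501, -0.0], [0.501, 0.865, 0.0], [0.0, -0.0, -1.0]]
ft_force: [-5.6, -0.1, 2.9]
grip_width: 0.0532
grasp_force: 50.1
```

apply_moves(
  steps=[
    [0,0,0,0,0,0.5,130],
    [0,0,0,0,0,1,130],
    [0,0,0,0,0,1.5,130],
    [0,0,0,0,0,1.5,130],
    [0,0,0,0,0,1.5,130],
  ],
)

```text
time: 19.35
tcp_pos: [0.6294, -0.0921, 0.0035]
tool_rot: [[-0.865, 0.501, -0.0], [0.501, 0.865, 0.0], [0.0, 0.0, -1.0]]
ft_force: [-10.1, 2.3, 11.3]
grip_width: 0.0531
grasp_force: 51.1
```

apply_moves(
  steps=[
    [0,0,0,0,0,-1.5,130],
    [0,0,0,-1,0.8,-1.5,130],
    [0,0,0,-1,0.8,-1.5,130],
    [0,0,0,-1,0.8,-1.3,130],
    [0,0,0,-1,0.8,-1,130],
  ],
)

```text
time: 19.85
tcp_pos: [0.6307, -0.0922, 0.0036]
tool_rot: [[-0.865, 0.501, -0.0], [0.501, 0.865, -0.0], [-0.0, -0.0, -1.0]]
ft_force: [-7.6, 0.5, 9.3]
grip_width: 0.0534
grasp_force: 50.8
```

apply_moves(
  steps=[
    [0,0,0,0,0,0,90],
    [0,0,0,0,0,0,60],
    [0,0,0,0,0,0,40],
    [0,0,0,0,0,0,40],
    [0,0,0,0,0,0,40],
  ],
)

```text
time: 20.35
tcp_pos: [0.6308, -0.0919, 0.0021]
tool_rot: [[-0.865, 0.501, 0.0], [0.501, 0.865, 0.0], [-0.0, 0.0, -1.0]]
ft_force: [-0.1, 0.6, -0.7]
grip_width: 0.0719
grasp_force: 0.0
```

apply_moves(
  steps=[
    [0,0,0,0,0,-15,40],
    [0,0,0,0,0,-50,40],
    [0,0,0,0,0,-90,40],
    [0,0,0,0,0,-130,0],
    [0,0,0,0,0,-160,0],
  ],
)

```text
time: 20.85
tcp_pos: [0.6313, -0.092, 0.1671]
tool_rot: [[-0.865, 0.501, 0.005], [0.501, 0.865, -0.001], [-0.004, 0.002, -1.0]]
ft_force: [0.3, -0.0, 0.2]
grip_width: 0.0854
grasp_force: 0.0
```

```bash
python3 - <<'E'
from h import *
d=look('orange',.034,n=4)
bore(d,.034,c=(322,190),r=25)
d=look('white',.036,n=1)
E
```

```text
orange [321. 183.] [630.5 -92.3  57.9  57.7  59.9] circ [630.6 -91.9] 29.6
tcp [631.1 -92.  164. ] az 59.92 w 0.0856 qd 0.046 t 21.05
dark 320.7 185.0 8.8 world [631.1 -92.4  34. ] tool [ 1.0e-01 -4.0e-01  1.3e+02]
white [ 23. 314.] [ 613.1 -429.9  190.1   87.8  -47.1] circ [ 580.9 -459.8] 95.1
white [294. 213.] [ 638.1 -129.5   44.5   20.4    3.2] circ [ 638.  -125.1] 22.5
white [277. 158.] [ 587.3 -113.    23.8   23.1  -12. ] circ [ 587.3 -113.2] 15.6
white [453. 113.] [634.4  43.7  84.9  53.  -16.1] circ [634.   42.9] 48.9
white [225.  14.] [463.4 -84.3  57.4  40.7 -81.4] circ [462.9 -84.5] 34.1
tcp [630.4 -91.9 162.1] az 59.92 w 0.0854 qd 0.026 t 21.1
```

Gear is on the ring within about 1 mm. Block next.

```bash
python3 - <<'E'
from h import *
plan((463,-77,165,20),(463,-77,165,9),start=(630.5,-92,162.5,59.9))
d=get_image("top"); print("jar",ray(d,[336.5,182],.055)*1000)
E
```

```text
(463, -77, 165, 20) rot [0.    0.    0.696] shift [152.4 -71.   -2.5]
(463, -77, 165, 9) rot [0.    0.    0.192] shift [0. 0. 0.]
jar [[538.25856161   7.38258558  55.        ]]
```

apply_moves(
  steps=[
    [0,0,0.139,30,-14,0,80],
    [0,0,0.278,61,-28,0,80],
    [0,0,0.418,91,-42,-1,80],
    [0,0,0.557,122,-57,-2,80],
    [0,0,0.696,152,-71,-2,80],
  ],
)

```text
time: 21.65
tcp_pos: [0.4615, -0.0769, 0.1627]
tool_rot: [[-0.337, 0.941, -0.003], [0.941, 0.337, 0.001], [0.002, -0.002, -1.0]]
ft_force: [0.6, -0.7, 0.8]
grip_width: 0.0585
grasp_force: 0.0
```

apply_moves(
  steps=[
    [0,0,0.1,0,0,0,80],
    [0,0,0.192,0,0,0,80],
    [0,0,0.192,0,0,0,80],
    [0,0,0.192,0,0,0,80],
    [0,0,0.192,0,0,0,80],
  ],
)

```text
time: 22.15
tcp_pos: [0.4634, -0.0771, 0.1637]
tool_rot: [[-0.159, 0.987, -0.001], [0.987, 0.159, 0.0], [0.001, -0.001, -1.0]]
ft_force: [0.8, 0.1, 0.4]
grip_width: 0.0583
grasp_force: 0.0
```

```bash
python3 - <<'E'
from h import *
d=look('white',.036,n=1); 
H=hsv(d); print(H[170:200:10,290:350:10,2])
m=cv2.inRange(H,(0,0,205),(180,60,255))
for b in blobs(m,300): print(b.mean(0),rect(ray(d,b,.036)))
E
```

```text
white [256. 329.] [ 415.3 -242.1   58.8   14.3  -84.2] circ [ 416.4 -242. ] 29.8
white [192. 292.] [ 353.8 -214.2   42.    40.2    7.6] circ [ 354.3 -214.3] 28.6
white [472. 216.] [613.  -83.7  85.8  85.6  77.8] circ [613.1 -83.5] 59.8
white [325. 192.] [461.7 -79.   68.9  41.2 -81. ] circ [462. -79.] 39.4
white [545.  56.] [628.   63.7  85.6  85.5 -16.2] circ [627.8  63.6] 59.7
white [327.  15.] [446.2  66.9  85.9  26.6  15.3] circ [446.1  66.8] 44.3
tcp [463.5 -77.1 163.8] az 9.13 w 0.0588 qd 0.008 t 22.2
[[ 45 132 131 129 132 185]
 [ 61 135 134 129 132 179]
 [117 183 183 186 190 182]]
```

apply_moves(
  steps=[
    [0,0,0,-1.6,-2,35,80],
    [0,0,0,-1.6,-2,70,80],
    [0,0,0,-1.6,-2,100,80],
    [0,0,0,-1.6,-2,120,80],
    [0,0,0,-1.6,-2,120,80],
  ],
)

```text
time: 22.7
tcp_pos: [0.4597, -0.0785, 0.0411]
tool_rot: [[-0.158, 0.987, -0.006], [0.987, 0.158, 0.002], [0.003, -0.006, -1.0]]
ft_force: [-0.6, 0.1, -0.0]
grip_width: 0.0586
grasp_force: 0.0
```

```bash
python3 - <<'E'
from h import *
d=look('white',.036,n=4); plan((461.7,-79,2,9))
E
```

```text
white [191. 381.] [ 388.6 -198.7   23.6   18.6  -82.5] circ [ 392.1 -198.2] 13.0
white [544. 264.] [603.2 -79.2  81.9  81.3 -12.3] circ [602.5 -79.1] 56.6
white [321. 234.] [461.8 -77.9  68.9  41.1 -81. ] circ [461.6 -78.1] 39.6
white [463. 108.] [524.1   4.8  38.   20.5 -86.4] circ [531.4   5.2] 19.1
white [610.  54.] [595.2  42.7  48.5  36.6 -16.1] circ [594.8  40.8] 28.9
tcp [462.9 -79.3  45.9] az 9.06 w 0.0582 qd 0.006 t 22.9
(461.7, -79, 2, 9) rot [0.003 0.001 0.001] shift [ 0.6 -1.3 43.9]
```

apply_moves(
  steps=[
    [0,0,0,1,-1,18,80],
    [0,0,0,1,-1,34,80],
    [0,0,0,1,-1,44,80],
    [0,0,0,1,-1,44,80],
    [0,0,0,1,-1,44,80],
  ],
)

```text
time: 23.4
tcp_pos: [0.4613, -0.0784, 0.0012]
tool_rot: [[-0.157, 0.988, 0.001], [0.988, 0.157, -0.0], [-0.0, 0.001, -1.0]]
ft_force: [0.2, -0.4, -0.5]
grip_width: 0.0585
grasp_force: 0.0
```

apply_moves(
  steps=[
    [0,0,0,0,0,0,95],
    [0,0,0,0,0,0,110],
    [0,0,0,0,0,0,125],
    [0,0,0,0,0,0,140],
    [0,0,0,0,0,0,150],
  ],
  squeeze=30,
)

```text
time: 23.9
tcp_pos: [0.4614, -0.0783, 0.001]
tool_rot: [[-0.157, 0.988, 0.002], [0.988, 0.157, -0.0], [-0.0, 0.002, -1.0]]
ft_force: [0.6, 0.8, 4.8]
grip_width: 0.041
grasp_force: 31.4
```

apply_moves(
  steps=[
    [0,0,0,0,0,-2,165],
    [0,0,0,0,0,-20,165],
    [0,0,0,0,0,-60,165],
    [0,0,0,0,0,-110,165],
    [0,0,0,0,0,-155,165],
  ],
  squeeze=45,
)

```text
time: 24.4
tcp_pos: [0.4597, -0.0781, 0.1561]
tool_rot: [[-0.157, 0.988, -0.002], [0.988, 0.157, 0.001], [0.001, -0.002, -1.0]]
ft_force: [1.0, 0.6, -4.0]
grip_width: 0.0408
grasp_force: 46.9
```

```bash
python3 - <<'E'
from h import *
for i in range(2): d=get_image('wrist')
s=sense(); print(s["tcp_pos"],s["ft_force"],s["grip_width"],s["grasp_force"])
plan((554,-4,160,41.5),(646.5,70.6,160,73.9),start=(461.5,-78.4,160,9))
E
```

```text
[ 0.46331734 -0.07897306  0.16165416] [ 0.17874173 -0.23601221 -3.17176793] 0.041141188924951055 46.939451694488525
(554, -4, 160, 41.5) rot [ 0.     0.    -0.567] shift [ 59. 103.   0.]
(646.5, 70.6, 160, 73.9) rot [ 0.     0.    -0.565] shift [ -5.4 118.7   0. ]
```

apply_moves(
  steps=[
    [0,0,-0.113,12,21,0,165],
    [0,0,-0.227,24,41,0,165],
    [0,0,-0.34,35,62,0,165],
    [0,0,-0.454,47,82,0,165],
    [0,0,-0.567,59,103,0,165],
  ],
)

```text
time: 25.0
tcp_pos: [0.5527, -0.0032, 0.1527]
tool_rot: [[-0.666, 0.746, -0.004], [0.746, 0.666, 0.0], [0.003, -0.003, -1.0]]
ft_force: [0.8, -0.1, -3.7]
grip_width: 0.0407
grasp_force: 47.1
```

apply_moves(
  steps=[
    [0,0,-0.141,-1,29,0,165],
    [0,0,-0.282,-2,59,0,165],
    [0,0,-0.423,-4,89,0,165],
    [0,0,-0.565,-5,119,0,165],
    [0,0,-0.565,-5,119,0,165],
  ],
)

```text
time: 25.5
tcp_pos: [0.6458, 0.0736, 0.151]
tool_rot: [[-0.962, 0.271, -0.005], [0.271, 0.962, 0.0], [0.005, -0.001, -1.0]]
ft_force: [-1.0, 0.6, -4.1]
grip_width: 0.0408
grasp_force: 47.2
```

```bash
cat >> h.py <<'E'
def held(d,h,lo,hi,amin=1500):  # bright top face of held part, h above tcp
    s=sense(); t=np.array(s["tcp_pos"]); R=np.array(s["tool_rot"]); m=cv2.inRange(hsv(d),lo,hi); m[:215]=0
    for b in blobs(m,amin):
        P=(R.T@(ray(d,b,t[2]+h)-t).T).T; print("held(tool frame)",b.mean(0).round(),rect(P))
E
python3 - <<'E'
from h import *
d=look('yellow',.006,n=4); held(d,.035,(0,0,100),(180,60,255))
plan((646.5,70.6,160,73.9))
E
```

```text
yellow [322. 167.] [629.5  75.5  46.   38.7  73.8] circ [629.5  75.5] 29.4
tcp [644.7  70.7 154. ] az 73.81 w 0.0406 qd 0.019 t 25.7
held(tool frame) [339. 294.] [ -8.    2.1 303.1  83.1  89.2]
(646.5, 70.6, 160, 73.9) rot [-0.001 -0.002 -0.002] shift [-1.8  0.4 -6. ]
```

apply_moves(
  steps=[
    [0,0,-0.001,-1.8,0.4,40,165],
    [0,0,-0.001,-1.8,0.4,80,165],
    [0,0,-0.001,-1.8,0.4,110,165],
    [0,0,-0.001,-1.8,0.4,127,165],
    [0,0,-0.001,-1.8,0.4,127,165],
  ],
)

```text
time: 26.2
tcp_pos: [0.6454, 0.0706, 0.0255]
tool_rot: [[-0.961, 0.277, -0.005], [0.277, 0.961, -0.0], [0.005, -0.002, -1.0]]
ft_force: [-0.5, 0.1, -3.4]
grip_width: 0.0408
grasp_force: 47.1
```

```bash
python3 - <<'E'
from h import *
d=look('yellow',.006,n=4); print(sense()["ft_force"])
plan((646.4,70.6,8,73.9))
E
```

```text
yellow [ 44. 292.] [ 643.  -120.9   66.8   59.8  -33.1] circ [ 640.8 -124. ] 33.8
yellow [ 90. 248.] [622.5 -79.2  61.5  31.8  29. ] circ [629.4 -91.6] 30.8
yellow [320. 178.] [616.6  79.2  46.2  11.7  73.9] circ [616.9  79.2] 23.8
tcp [648.9  71.2  31.2] az 73.94 w 0.0405 qd 0.004 t 26.4
[ 0.06728429  0.29804282 -3.81870761]
(646.4, 70.6, 8, 73.9) rot [0.002 0.004 0.001] shift [ 2.4 -1.3 23.2]
```

apply_moves(
  steps=[
    [0,0,0,2.2,-1.2,8,165],
    [0,0,0,2.2,-1.2,15,165],
    [0,0,0,2.2,-1.2,19,165],
    [0,0,0,2.2,-1.2,21,165],
    [0,0,0,2.2,-1.2,21,165],
  ],
)

```text
time: 26.9
tcp_pos: [0.645, 0.0707, 0.0073]
tool_rot: [[-0.961, 0.276, 0.0], [0.276, 0.961, 0.0], [-0.0, 0.0, -1.0]]
ft_force: [-0.0, -0.2, -4.6]
grip_width: 0.0405
grasp_force: 47.2
```

```bash
python3 - <<'E'
from h import *
d=look('yellow',.006,n=3); print(sense()["ft_force"])
plan((646.4,70.6,7,73.9))
E
```

```text
yellow [ 31. 329.] [ 651.4 -116.5   69.1   38.2  -32.9] circ [ 643.3 -129. ] 34.6
yellow [ 65. 272.] [623.6 -79.8  61.7  34.1  26.1] circ [629.6 -92. ] 31.0
tcp [645.1  70.7   7.2] az 73.96 w 0.0405 qd 0.003 t 27.05
[-0.6921927  -0.3689073  -2.52342355]
(646.4, 70.6, 7, 73.9) rot [0.    0.    0.001] shift [-1.3  0.2  0.2]
```

apply_moves(
  steps=[
    [0,0,0,-1.3,0.2,0,165],
    [0,0,0,-1.3,0.2,0,165],
    [0,0,0,-1.3,0.2,0.5,165],
    [0,0,0,-1.3,0.2,1,165],
    [0,0,0,-1.3,0.2,1.2,165],
  ],
)

```text
time: 27.55
tcp_pos: [0.6465, 0.0705, 0.0072]
tool_rot: [[-0.961, 0.276, 0.001], [0.276, 0.961, 0.0], [-0.001, 0.0, -1.0]]
ft_force: [-4.2, -0.4, 5.7]
grip_width: 0.0404
grasp_force: 48.3
```

apply_moves(
  steps=[
    [0,0,0,0,0,0,140],
    [0,0,0,0,0,0,110],
    [0,0,0,0,0,0,90],
    [0,0,0,0,0,0,80],
    [0,0,0,0,0,0,80],
  ],
)

```text
time: 28.05
tcp_pos: [0.6463, 0.0705, 0.006]
tool_rot: [[-0.961, 0.276, 0.0], [0.276, 0.961, 0.0], [-0.0, 0.0, -1.0]]
ft_force: [0.6, -0.5, -0.0]
grip_width: 0.0589
grasp_force: 0.0
```

apply_moves(
  steps=[
    [0,0,0,0,0,-15,80],
    [0,0,0,0,0,-50,80],
    [0,0,0,0,0,-90,80],
    [0,0,0,0,0,-130,80],
    [0,0,0,0,0,-155,80],
  ],
)

```text
time: 28.55
tcp_pos: [0.6473, 0.0706, 0.1667]
tool_rot: [[-0.961, 0.276, 0.006], [0.276, 0.961, 0.0], [-0.006, 0.002, -1.0]]
ft_force: [-0.4, -0.2, 0.0]
grip_width: 0.0586
grasp_force: 0.0
```

```bash
python3 - <<'E'
from h import *
d=look('white',.042,n=4); look('yellow',.006,n=1)
E
```

```text
white [168. 204.] [623.3 -71.5  83.6  83.3  77.8] circ [623.4 -71.8] 58.3
white [321. 186.] [646.   70.4  68.7  40.6 -16.5] circ [645.9  70.2] 39.5
white [337. 138.] [609.1  94.   59.6  15.6  74. ] circ [605.7  95. ] 30.0
white [282. 181.] [629.1  41.7  83.3  20.1 -15.1] circ [629.3  42.6] 42.6
tcp [646.5  70.5 162.2] az 73.96 w 0.0583 qd 0.043 t 28.75
tcp [645.9  70.5 160.5] az 73.96 w 0.0587 qd 0.023 t 28.8
```

Block is on the rectangle within 0.5 mm and 0.4°. Bar next.

```bash
python3 - <<'E'
from h import *
plan((609,-117,163,31.5),(571,-304,165,-10),start=(646.2,70.5,161.5,74))
E
```

```text
(609, -117, 163, 31.5) rot [0.    0.    0.742] shift [ -15.9 -190.5   -1.5]
(571, -304, 165, -10) rot [0.    0.    0.724] shift [-139.6 -130.1   -2. ]
```

apply_moves(
  steps=[
    [0,0,0.148,-3,-38,0,80],
    [0,0,0.296,-6,-76,0,80],
    [0,0,0.445,-9,-114,0,80],
    [0,0,0.594,-12,-152,-1,80],
    [0,0,0.742,-16,-190,-1,80],
  ],
)

```text
time: 29.3
tcp_pos: [0.6078, -0.1177, 0.1602]
tool_rot: [[-0.517, 0.856, -0.003], [0.856, 0.517, 0.001], [0.002, -0.002, -1.0]]
ft_force: [0.5, -0.5, 0.2]
grip_width: 0.0586
grasp_force: 0.0
```

apply_moves(
  steps=[
    [0,0,0.145,-28,-26,0,80],
    [0,0,0.29,-56,-52,-1,80],
    [0,0,0.434,-84,-78,-1,80],
    [0,0,0.579,-112,-104,-2,80],
    [0,0,0.724,-140,-130,-2,80],
  ],
)

```text
time: 29.8
tcp_pos: [0.5701, -0.3048, 0.1621]
tool_rot: [[0.18, 0.984, -0.003], [0.984, -0.18, 0.002], [0.001, -0.003, -1.0]]
ft_force: [0.8, 0.2, 0.1]
grip_width: 0.0586
grasp_force: 0.0
```

```bash
python3 - <<'E'
from h import *
for i in range(3): get_image('wrist')
masks["red"]=((0,170,150),(6,255,255)); d=look('red',.032,n=1)
masks["red"]=((0,170,60),(8,255,255)); d=look('red',.032,n=1)
E
```

```text
tcp [ 570.4 -304.   162.1] az -10.06 w 0.0585 qd 0.039 t 30.0
red [324. 184.] [ 572.4 -302.2   86.2   21.7   79.2] circ [ 571.9 -302.5] 43.7
tcp [ 570.9 -303.1  162.5] az -9.97 w 0.0585 qd 0.025 t 30.05
```

```bash
python3 - <<'E'
from h import *
d=get_image('wrist'); H=hsv(d); m=cv2.inRange(H,(0,0,60),(180,110,255)); k=np.zeros_like(m); k[125:245,295:355]=m[125:245,295:355]
for b in blobs(k,8):
    if len(b)<60: print(b.mean(0).round(1),len(b),(ray(d,b.mean(0),.032)*1000).round(1))
r=cv2.inRange(H,(0,170,60),(8,255,255)); 
for v in range(130,245,6): c=np.where(r[v,290:360])[0]; print(v,len(c),H[v,290+int(np.median(c)),2] if len(c) else '',end='; ')
plan((572,-303.5,40,-10.8))
E
```

```text
[322.6 218.6] 27 [[ 566.4 -334.    32. ]]
[323.  188.8] 28 [[ 571.9 -304.5   32. ]]
[323.5 157.1] 30 [[ 577.5 -275.    32. ]]
[296.5 130.1] 31 [[ 557.9 -247.    32. ]]
130 0 ; 136 0 ; 142 19 81; 148 24 133; 154 14 125; 160 14 123; 166 23 129; 172 23 129; 178 23 98; 184 16 88; 190 12 87; 196 22 91; 202 23 132; 208 23 133; 214 15 129; 220 11 230; 226 22 233; 232 0 ; 238 0 ; 244 0 ; (572, -303.5, 40, -10.8) rot [-0.002 -0.001  0.015] shift [ -0.9   1.2 122.9]
```

apply_moves(
  steps=[
    [0,0,0.012,-1,1.2,35,80],
    [0,0,0.012,-1,1.2,70,80],
    [0,0,0.012,-1,1.2,100,80],
    [0,0,0.012,-1,1.2,120,80],
    [0,0,0.012,-1,1.2,120,80],
  ],
)

```text
time: 30.6
tcp_pos: [0.5706, -0.3023, 0.0398]
tool_rot: [[0.184, 0.983, -0.006], [0.983, -0.184, 0.004], [0.003, -0.007, -1.0]]
ft_force: [-1.1, 1.1, -0.2]
grip_width: 0.059
grasp_force: 0.0
```

```bash
python3 - <<'E'
from h import *
d=look('red',.032,n=4); H=hsv(d); m=cv2.inRange(H,(0,0,60),(180,110,255)); k=np.zeros_like(m); k[150:330,285:365]=m[150:330,285:365]
for b in blobs(k,20):
    if len(b)<90: print(b.mean(0).round(1),len(b),(ray(d,b.mean(0),.032)*1000).round(1))
plan((571.9,-304.3,0.5,-10.7))
E
```

```text
red [319. 228.] [ 572.6 -301.3   87.6   21.5   79.2] circ [ 572.4 -301.5] 44.6
tcp [ 573.4 -305.    46.2] az -10.66 w 0.0588 qd 0.006 t 30.8
[319.  281.5] 42 [[ 566.2 -334.    32. ]]
[319.  237.1] 44 [[ 571.9 -304.4   32. ]]
[319.  188.9] 48 [[ 577.5 -275.1   32. ]]
(571.9, -304.3, 0.5, -10.7) rot [0.003 0.001 0.001] shift [ 0.4 -1.8 45.7]
```

apply_moves(
  steps=[
    [0,0,0,0.3,-1.7,18,80],
    [0,0,0,0.3,-1.7,32,80],
    [0,0,0,0.3,-1.7,41,80],
    [0,0,0,0.3,-1.7,41,80],
    [0,0,0,0.3,-1.7,41,80],
  ],
)

```text
time: 31.3
tcp_pos: [0.5708, -0.3045, 0.0034]
tool_rot: [[0.186, 0.983, 0.0], [0.983, -0.186, -0.0], [-0.0, 0.0, -1.0]]
ft_force: [-0.2, 0.2, 1.1]
grip_width: 0.0586
grasp_force: 0.0
```

apply_moves(
  steps=[
    [0,0,0,0,0,0,120],
    [0,0,0,0,0,0,155],
    [0,0,0,0,0,0,175],
    [0,0,0,0,0,0,190],
    [0,0,0,0,0,0,210],
  ],
  squeeze=30,
)

```text
time: 31.8
tcp_pos: [0.571, -0.3045, 0.0036]
tool_rot: [[0.186, 0.983, 0.001], [0.983, -0.186, -0.0], [-0.0, 0.001, -1.0]]
ft_force: [2.3, -0.7, 2.5]
grip_width: 0.0209
grasp_force: 30.6
```

apply_moves(
  steps=[
    [0,0,0,0,0,-2,225],
    [0,0,0,0,0,-20,225],
    [0,0,0,0,0,-60,225],
    [0,0,0,0,0,-110,225],
    [0,0,0,0,0,-155,225],
  ],
  squeeze=40,
)

```text
time: 32.3
tcp_pos: [0.5702, -0.3041, 0.1596]
tool_rot: [[0.186, 0.983, -0.001], [0.983, -0.186, 0.001], [0.0, -0.001, -1.0]]
ft_force: [0.5, -0.9, -1.0]
grip_width: 0.0204
grasp_force: 41.3
```

```bash
python3 - <<'E'
from h import *
for i in range(3): get_image('wrist')
s=sense(); print(s["tcp_pos"],s["ft_force"],s["grip_width"],s["grasp_force"])
plan((504,-100,163,-42.5),(436.6,104.9,163,-74.5),start=(571.5,-304.5,160,-10.7))
E
```

```text
[ 0.57197044 -0.3052312   0.16245222] [-0.94020649  0.79127743 -2.2578708 ] 0.020536996335441884 41.3095486164093
(504, -100, 163, -42.5) rot [0.    0.    0.555] shift [ 188.4 -104.3   -3. ]
(436.6, 104.9, 163, -74.5) rot [0.    0.    0.559] shift [ 105.5 -188.1    0. ]
```

apply_moves(
  steps=[
    [0,0,0.111,38,-21,0,225],
    [0,0,0.222,75,-42,0,225],
    [0,0,0.333,113,-63,0,225],
    [0,0,0.444,151,-83,0,225],
    [0,0,0.555,188,-104,0,225],
  ],
)

```text
time: 32.95
tcp_pos: [0.5016, -0.0985, 0.1556]
tool_rot: [[0.679, 0.734, -0.004], [0.734, -0.679, 0.001], [-0.002, -0.004, -1.0]]
ft_force: [0.1, 1.2, -1.6]
grip_width: 0.0204
grasp_force: 41.3
```

apply_moves(
  steps=[
    [0,0,0.112,21,-38,0,225],
    [0,0,0.224,42,-75,0,225],
    [0,0,0.335,63,-113,0,225],
    [0,0,0.447,84,-150,0,225],
    [0,0,0.559,105,-188,0,225],
  ],
)

```text
time: 33.45
tcp_pos: [0.434, 0.1054, 0.1559]
tool_rot: [[0.965, 0.262, -0.004], [0.262, -0.965, -0.001], [-0.004, -0.0, -1.0]]
ft_force: [1.4, 0.3, -1.9]
grip_width: 0.0201
grasp_force: 41.3
```

```bash
python3 - <<'E'
from h import *
d=look('yellow',.006,n=4)
H=hsv(d); s=sense(); t=np.array(s["tcp_pos"]); R=np.array(s["tool_rot"])
m=cv2.inRange(H,(0,0,60),(180,110,255)); k=np.zeros_like(m); k[205:400,290:350]=m[205:400,290:350]
for b in blobs(k,20): print("screw?",b.mean(0).round(1),len(b),(R.T@(ray(d,b.mean(0),t[2]+.0284)[0]-t)*1000).round(1))
g=cv2.inRange(H,(0,0,70),(180,60,255))
for b in blobs(g,4000): print("grey",b.mean(0).round(),rect(ray(d,b,.006)))
plan((436.6,104.9,40,-74.5))
E
```

```text
yellow [322. 153.] [462.3 112.9  35.3  25.9  15. ] circ [462.2 112.9] 21.6
tcp [434.8 104.6 156.3] az -74.38 w 0.0204 qd 0.045 t 33.65
screw? [296.4 334.7] 74 [-35.2 -13.7 -28.3]
screw? [321.3 326.1] 53 [-29.9  -1.1 -28.3]
screw? [337.3 342.3] 183 [-39.8   7.  -28.3]
screw? [321.2 272.8] 55 [  0.2  -1.2 -28.4]
screw? [347.8 234. ] 120 [ 20.1  10.9 -28.5]
screw? [321.3 213.4] 63 [ 30.   -1.2 -28.5]
screw? [292.6 244.3] 171 [ 14.9 -14.3 -28.4]
grey [309. 175.] [373.8  92.1 811.8 442.8 -74.3]
(436.6, 104.9, 40, -74.5) rot [-0.     0.003  0.002] shift [  2.2   0.2 116.3]
```

apply_moves(
  steps=[
    [0,0,0.004,-30,0,0,225],
    [0,0,0.004,-60,0,0,225],
    [0,0,0.004,-60,0,0,225],
    [0,0,0.004,-60,0,0,225],
    [0,0,0.004,-60,0,0,225],
  ],
)

```text
time: 34.15
tcp_pos: [0.3785, 0.0876, 0.1578]
tool_rot: [[0.965, 0.262, -0.0], [0.262, -0.965, -0.0], [-0.0, 0.0, -1.0]]
ft_force: [0.7, -0.2, -0.9]
grip_width: 0.0203
grasp_force: 41.3
```

```bash
python3 - <<'E'
from h import *
d=look('yellow',.006,n=3)
plan((436.9,105.6,160,-74.6))
E
```

```text
yellow [319. 117.] [436.9 106.   87.4  26.3  15.8] circ [436.9 106. ] 45.4
tcp [378.4  88.  157.8] az -74.79 w 0.021 qd 0.006 t 34.3
(436.9, 105.6, 160, -74.6) rot [-0.     0.001 -0.003] shift [61.1 -1.6 -2.3]
```

apply_moves(
  steps=[
    [0,0,-0.007,30,-1,0,225],
    [0,0,-0.007,61,-1.5,20,225],
    [0,0,-0.007,61,-1.5,60,225],
    [0,0,-0.007,61,-1.5,95,225],
    [0,0,-0.007,61,-1.5,120,225],
  ],
)

```text
time: 34.8
tcp_pos: [0.4355, 0.1056, 0.0351]
tool_rot: [[0.963, 0.27, -0.004], [0.27, -0.963, -0.0], [-0.004, -0.001, -1.0]]
ft_force: [-0.7, 0.3, -2.2]
grip_width: 0.0208
grasp_force: 41.3
```

```bash
python3 - <<'E'
from h import *
d=look('yellow',.006,n=5)
plan((436.9,105.4,11,-74.4))
E
```

```text
yellow [320. 165.] [474.9 116.5  26.    9.4 -73.3] circ [474.9 116.4] 13.4
tcp [437.6 105.8  39.6] az -74.38 w 0.0205 qd 0.021 t 35.05
(436.9, 105.4, 11, -74.4) rot [ 0.    -0.002  0.   ] shift [-0.8  0.2 28.6]
```

apply_moves(
  steps=[
    [0,0,0,-0.7,0.2,10,225],
    [0,0,0,-0.7,0.2,20,225],
    [0,0,0,-0.7,0.2,26,225],
    [0,0,0,-0.7,0.2,28,225],
    [0,0,0,-0.7,0.2,28,225],
  ],
)

```text
time: 35.55
tcp_pos: [0.4358, 0.1053, 0.0099]
tool_rot: [[0.963, 0.269, -0.0], [0.269, -0.963, 0.0], [-0.0, -0.0, -1.0]]
ft_force: [-0.5, -0.4, -1.3]
grip_width: 0.0206
grasp_force: 41.3
```

```bash
python3 - <<'E'
from h import *
d=look('yellow',.006,n=2); print(sense()["ft_force"])
plan((436.9,105.4,9.6,-74.4))
E
```

```text
tcp [436.  105.3  10.1] az -74.38 w 0.0204 qd 0.002 t 35.65
[ 0.29672488  0.4265901  -2.19664946]
(436.9, 105.4, 9.6, -74.4) rot [-0. -0.  0.] shift [0.8 0.2 0.5]
```

apply_moves(
  steps=[
    [0,0,0,0.8,0.1,0,225],
    [0,0,0,0.8,0.1,0.4,225],
    [0,0,0,0.8,0.1,0.8,225],
    [0,0,0,0.8,0.1,1.2,225],
    [0,0,0,0.8,0.1,1.2,225],
  ],
)

```text
time: 36.15
tcp_pos: [0.4369, 0.1054, 0.0096]
tool_rot: [[0.963, 0.269, 0.001], [0.269, -0.963, 0.0], [0.001, 0.0, -1.0]]
ft_force: [-2.5, -1.2, 4.8]
grip_width: 0.0206
grasp_force: 42.1
```

apply_moves(
  steps=[
    [0,0,0,0,0,0,190],
    [0,0,0,0,0,0,165],
    [0,0,0,0,0,0,140],
    [0,0,0,0,0,0,120],
    [0,0,0,0,0,0,120],
  ],
)

```text
time: 36.65
tcp_pos: [0.4366, 0.1054, 0.0087]
tool_rot: [[0.963, 0.269, -0.0], [0.269, -0.963, 0.0], [-0.0, -0.0, -1.0]]
ft_force: [-0.7, -0.6, -0.0]
grip_width: 0.0452
grasp_force: 0.0
```

apply_moves(
  steps=[
    [0,0,0,0,0,-15,120],
    [0,0,0,0,0,-50,120],
    [0,0,0,0,0,-90,120],
    [0,0,0,0,0,-130,120],
    [0,0,0,0,0,-155,120],
  ],
)

```text
time: 37.15
tcp_pos: [0.4375, 0.1055, 0.1671]
tool_rot: [[0.963, 0.269, 0.004], [0.269, -0.963, 0.001], [0.004, 0.0, -1.0]]
ft_force: [0.4, -0.6, -0.1]
grip_width: 0.0452
grasp_force: 0.0
```

```bash
python3 - <<'E'
from h import *
masks["red"]=((0,170,60),(8,255,255))
d=look('red',.038,n=4); H=hsv(d)
m=cv2.inRange(H,(0,0,60),(180,110,255)); k=np.zeros_like(m); k[120:260,306:338]=m[120:260,306:338]
for b in blobs(k,8):
    if len(b)<60: print(b.mean(0).round(1),len(b),(ray(d,b.mean(0),.038)*1000).round(1))
look('orange',.05,cam="top",n=1,amin=25); look('white',.05,cam="top",n=1,amin=25)
E
```

```text
red [322. 186.] [439.4 104.9  85.6  21.1  15.3] circ [439.2 104.8] 43.6
tcp [436.7 105.4 163.7] az -74.38 w 0.0447 qd 0.033 t 37.35
[336.3 248.8] 21 [[382.6  74.7  38. ]]
[322.1 219.1] 28 [[408.9  96.7  38. ]]
[322.3 189.2] 29 [[437.6 104.6  38. ]]
[322.2 157.1] 29 [[466.6 112.7  38. ]]
orange [  4. 240.] [385.9 771.5 170.2  35.3   7.6] circ [383.8 786.7] 85.1
orange [181. 210.] [466.2 373.   49.8  23.5  82.2] circ [464.7 372.8] 25.8
orange [377. 146.] [628.5 -87.9  55.1  54.5  89.9] circ [627.5 -88.2] 29.0
orange [215. 133.] [655.6 301.7  27.4  17.8 -42. ] circ [657.6 304.1] 14.0
tcp [436.1 105.3 162.6] az -74.38 w 0.0453 qd 0.016 t 37.4
white [358. 383.] [ 88.5 -44.5 104.9  30.5  63.5] circ [ 87.1 -43.8] 52.9
white [290. 357.] [139.6 111.3 188.5 121.    9.5] circ [142.1 104.2] 105.9
white [283. 298.] [264.7 129.5 161.1  55.6 -81. ] circ [290.6 133.6] 80.6
white [451. 255.] [ 373.5 -258.6   34.5   34.4   -1.8] circ [ 373.1 -258.7] 18.4
white [230. 248.] [385.  253.5 336.5  34.8   9.2] circ [385.5 251.1] 168.5
white [268. 194.] [508.6 169.5 158.7 106.7 -80.7] circ [508.8 168.2] 90.1
white [317. 236.] [415.9  52.7 337.1  32.1   8.9] circ [416.7  47.6] 168.8
white [581. 185.] [ 542.5 -555.6  298.9  199.    89.9] circ [ 542.5 -547.8] 171.3
white [310. 138.] [645.9  71.6  68.1  40.5 -15.8] circ [646.2  71.3] 38.3
white [ 70. 152.] [6.055e+02 6.491e+02 2.331e+02 2.940e+01 2.000e-01] circ [605.5 649.7] 117.3
white [ 86. 156.] [5.974e+02 6.099e+02 2.916e+02 2.920e+01 1.000e-01] circ [597.4 611.2] 146.3
tcp [435.9 105.3 162.2] az -74.38 w 0.0455 qd 0.005 t 37.45
```

```bash
python3 -c "
from plant import *
print(hand_in())"
```

```text
the job is handed in; nothing more can be done
None
```

The four parts are back on their matching pads and the job is handed in: by the camera, the roller, gear and block are within about 1 mm of centre and the bar within about 1.5 mm. I made two gear grasps, because on the first a finger rode up over the gear and pushed it about 8 mm.

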